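# Restock the combination-locked first-aid drawer

## Robot

A 7-joint arm with a two-finger parallel gripper is mounted at the origin on the work surface. World frame = base frame: x ahead of the robot, y to its left, z up, the work surface at z = 0. Lengths are in m, angles in rad, forces in N, time in s.
With the tool pointing down it reaches from about 0.425 to 0.925 m from the base axis. Payload 6.8 kg.
Tool frame: the origin (TCP) lies at the very end of the fingers, on their centre line; the grasp point (between the pads) lies 19 mm behind it; z points along the fingers, x is the direction in which the jaws open and shut, and the axes are right-handed (so a half turn about z gives the same grasp; the last joint's range is limited). The gripper opens to 85 mm and grips with 20 to 120 N. Pads are 22 mm wide; open, the fingers measure 114 mm over their backs; the gripper's body (76 mm by 85 mm) begins 54 mm behind the grasp point. The pads swing forward as they close: fully open they stand 13 mm farther back than shut.
Start: joints at [1.12, 0.477, 0.022, 1.555, -0.011, 1.109, -0.083], TCP at [0.227, -0.636, 0.231] pointing down, gripper open.
Joint ranges: [-2.96, 2.96], [-0.34, 2.1], [-1.41, 1.46], [0.24, 2.44], [-1.37, 4.51], [0.17, 1.92], [-2.96, 2.96]. Speed limits (rad/s): [2.39, 2.39, 3.14, 3.14, 3.14, 3.14, 3.14].

## Interface

Orientations are given as a rotation vector (axis times angle).
In Python, from bench import get_obs, imaging, hand_in gives the robot as it stands.
- The arm moves only by the tool send_rows, never from a script. Its argument "motion" is a list of rows, each an object with "dp": the shift along the world's x, y, z in m, a list of three; "rot": the turn, a rotation vector about the world's x, y, z in rad, a list of three; "grip": the finger opening in m, from 0 to 0.0854. In form: [{"dp": [dx, dy, dz], "rot": [ax, ay, az], "grip": grip}, ...]. A call has 1 to 20 rows; each row shifts and turns the pose as measured when the row begins; what a row does not reach is not made up. A row lasts 1/8 s, in which the tool goes at most 62.5 mm and 10.7 degrees, less where a joint would pass 70% of its speed; a pose out of reach is approached as far as the arm can. A call is refused whole if a number of a shift passes 0.0625 or a number of a turn 0.188, either way. A call with a gripper value outside its range is refused whole. The fingers move at their own pace and stop on an object; "grip_force" is the grip in N (left out, the last holds). Time passes only in rows, so rows that do not move let the fingers close. It gives the time, the measured TCP pose, the force and the opening at its end, in the units of the state.
- get_obs(): the state, without advancing time (a new reading comes with each control period).
- imaging.grab_frame(name): name is "side" or "top" or "wrist"; returns a dict with "img" (420x560x3 uint8, red, green, blue), "fx", "fy", "cx", "cy" (pixels), "R" (3x3) and "t" (3): a world point X has camera coordinates R X + t. Camera axes: x right, y down, z forward; pixel columns grow to the right and rows downward; lengths in m; the calibration is good to about 2 mm. A picture is of the moment at which its call begins. There is no depth.
- hand_in(): hands the job in, once; it reports no verdict.
The state is a dict: "clock": time; "joints": joint angles; "qvel": joint speeds; "tau": joint torques, N m; "tcp_pos": TCP position; "orientation": TCP orientation; "contact_force": force on the tool from outside, world axes, zero at the start; "moment": the same for the moment, N m; "grip_width": finger opening in m.
Only numpy, scipy, OpenCV 4.12 (cv2) and the standard library are available. Lean on these libraries where they do the work, as an engineer would, in place of code of your own. Each camera call takes 0.05 s, during which the arm holds its last target. There are 200 camera calls.

## Task

First stand every carton that blocks the drawer upright in the orange crate. Then dial the combination, stopping for about a second at each colour: clockwise, going past red once and stopping the second time you reach it; anticlockwise, going past yellow once and stopping the second time; then clockwise straight on to blue. Open the drawer at least 12 cm, stand all the tubs upright in it, shut it fully, and only then turn the dial about half a turn away from blue to lock it; leave the other things on the table alone.

Things in the scene. Friction and masses are not known exactly. Their poses are not given: they have to be found in the camera images.
- lockbox: white steel box with one drawer, 260 (x) x 340 (y) x 130 high, fixed to the table, turned by up to 0.12 rad. Origin: centre of its underside; its own -x is the front (towards the robot), where the grey drawer front is; z up. On its top, a combination dial
- lockbox_drawer0 (a joint): how far the drawer stands open, in m: 0 shut, 0.14 at the end of its travel; it slides along the lockbox's own -x with about 1 N of friction and stays where left. Nothing really locks it, but it may only be opened once the combination has been dialled
- lockbox_drawer0_handle (a point): the place to hold the drawer's handle: a round steel knob at the middle of the front, a button 28 mm across and 16 mm thick on a 12 mm neck, its axis level, square to the drawer front and 92 mm above the table (38 mm below the top of the lockbox); the button lies 27 to 43 mm in front of the drawer front, this point is on its axis 35 mm in front; moves with the drawer; axes as the lockbox. It can be pinched from above, left and right
- drawer_floor (a point): centre of the drawer's inner floor, 22 mm above the table; moves with the drawer; axes as the lockbox. The inside runs 107 mm to either side of it along x and 149 mm to either side along y; the side walls reach 86 mm above the floor, the drawer front 96 mm, and the box's top over the shut part of the drawer has its underside 96 mm above it. With the drawer open by q, what lies nearer the front than x = q - 0.113 (so from -0.107 on) is in the open
- dial (a joint): angle of the dial in rad, growing as it turns clockwise seen from above, counted on over whole turns (not wrapped). Its white pointer is at the yellow mark at 0 (and at each 2 pi more or less), at the red mark at pi, at the blue mark at 3 pi/2. At the start it is between 0.15 and 2.55. It turns without stops, with about 0.06 N m of friction, and stays where left
- dial_axis (a point): centre of the dial's upper face, 151 mm above the table: a steel disc of 112 mm diameter on an upright axle; 50 mm from the middle of the lockbox towards its front
- dial_grip (a point): point to hold on the dial's crank: an upright black peg, 18 mm diameter, 40 mm tall (152 to 192 mm above the table), which spins freely on its own pin 36 mm from the dial's axle, on the white pointer line; this point is on the peg's axis 178 mm above the table. Carrying the peg round the axle turns the dial, without need to turn the hand
- mark_yellow (a point): centre of the yellow dot (19 mm) on the black ring round the dial, 70 mm from the axle, on the side away from the robot; the five small white dots divide the ring in eighths and mean nothing
- mark_red (a point): centre of the red dot (19 mm) on the ring, on the robot's side, 70 mm from the axle
- mark_blue (a point): centre of the blue dot (19 mm) on the ring, on the left side as seen by the robot, 70 mm from the axle
- crate: open orange plastic crate, 300 (x) x 200 (y) x 120 high, walls and floor 5 mm, fixed, to the left or right of the lockbox. Origin: centre of its underside, z up
- sheet: flat blue plastic sheet, 340 (x) x 230 (y) x 3 mm, fixed, on the other side; the tubs stand on it. Origin: centre of its underside
- tub0: white plastic tub with a green lid and a green band, round, 60 mm diameter, 85 mm tall, bottom-heavy, about 0.15 kg; two or three of the four tubs are present (None if absent). Origin: centre of its underside, z up
- tub1: white plastic tub with a red lid and a red band, round, 60 mm diameter, 85 mm tall, bottom-heavy, about 0.15 kg; two or three of the four tubs are present (None if absent). Origin: centre of its underside, z up
- tub2: white plastic tub with a blue lid and a blue band, round, 60 mm diameter, 85 mm tall, bottom-heavy, about 0.15 kg; two or three of the four tubs are present (None if absent). Origin: centre of its underside, z up
- tub3: white plastic tub with a yellow lid and a yellow band, round, 60 mm diameter, 85 mm tall, bottom-heavy, about 0.15 kg; two or three of the four tubs are present (None if absent). Origin: centre of its underside, z up
- carton0: brown cardboard carton with an orange band and a green cross, 60 (x) x 80 (y) x 100 mm high, bottom-heavy, about 0.22 kg, standing in front of the drawer, in its way; one or both cartons are present (None if absent). Origin: centre of its underside, z up, yaw within 0.25 rad of the lockbox's
- carton1: cream paper carton and a green cross, 60 (x) x 80 (y) x 100 mm high, bottom-heavy, about 0.22 kg, standing in front of the drawer, in its way; one or both cartons are present (None if absent). Origin: centre of its underside, z up, yaw within 0.25 rad of the lockbox's
- mug: white mug, 80 mm diameter, 90 tall; not to be disturbed. Origin: centre of its underside
- gel: clear gel bottle with a blue cap, 60 mm diameter, 160 tall; not to be disturbed. Origin: centre of its underside
- tape: white roll of tape, 84 mm diameter, 44 mm bore, 30 tall, lying on the sheet; not to be disturbed. Origin: centre of its underside
- mouse: black computer mouse, 100 x 60 x 30; not to be disturbed. Origin: centre of its underside
- stapler: blue stapler, 130 x 35 x 44; not to be disturbed. Origin: centre of its underside
Things that resemble listed ones, but are neither listed nor needed, are in the scene too. What is shaped like the tub0 but black or purple is not meant.

How it is judged:
By the outcome, as a careful person would: the job done as asked, in the order asked, and still so for the second after the job is handed in, with the robot touching nothing.
Of tub0, tub1, tub2, tub3 only 2 to 3 are there at a start; the rules pass over those that are not, and their reading is None.
Of carton0, carton1 only 1 to 2 are there at a start; the rules pass over those that are not, and their reading is None.
At some moment in a run one of tub0, tub1, tub2, tub3, carton0, carton1 may be knocked a few centimetres aside while the robot is not near it.
It also fails if it takes over 210 s, if anything falls off the work surface, if the arm or the gripper's body presses on something with over 40 N, if the wrist force passes 120 N, or if a joint passes its speed limit or range.

## Working session

There is one attempt and no reset: what is moved stays moved. The work goes in short steps, Python scripts to look and compute and a tool call to move; the robot and the scene stay as the last step left them, time stands still between calls to the robot, and variables do not carry over. Pictures are saved under pics/ and viewed, about 12 in all and at most 16, crops included, and the job is handed in when it is done.

Besides the shell and the picture viewer there is one more tool, called after "Request:" in YAML: its name, and indented under it one key for each argument. send_rows: Moves the arm, as the interface text tells. Its arguments: {"type":"object","properties":{"motion":{"type":"array","items":{"type":"object","properties":{"dp":{"type":"array","items":{"type":"number"}},"rot":{"type":"array","items":{"type":"number"}},"grip":{"type":"number"}}}},"grip_force":{"type":"number"}},"required":["motion"]}

```bash
mkdir -p pics; ls
cat > h.py <<'E'
import numpy as np, cv2
from bench import get_obs, imaging, hand_in
def grab(n, save=None):
    f=imaging.grab_frame(n)
    for k in("R","t"): f[k]=np.array(f[k],float)
    if save: cv2.imwrite(f"pics/{save}.png",f["img"][:,:,::-1])
    return f
def ray(f,u,v):
    d=f["R"].T@np.array([(u-f["cx"])/f["fx"],(v-f["cy"])/f["fy"],1.]); c=-f["R"].T@f["t"]
    return c,d
def onz(f,u,v,z):
    c,d=ray(f,u,v); return c+d*(z-c[2])/d[2]
def proj(f,X):
    p=f["R"]@np.array(X,float)+f["t"]; return np.array([f["fx"]*p[0]/p[2]+f["cx"],f["fy"]*p[1]/p[2]+f["cy"]])
E
python3 - <<'E'
from h import *
o=get_obs(); print({k:np.round(v,3) for k,v in o.items()})
for n in("top","side"):
    f=grab(n,n+"0"); print(n,np.round(-f["R"].T@f["t"],3),np.round(f["R"],2).tolist(),f["fx"])
E
```

```text
pics
{'clock': np.float64(0.0), 'joints': array([ 1.12 ,  0.478,  0.022,  1.556, -0.012,  1.109, -0.083]), 'qvel': array([ 0.001, -0.001,  0.001, -0.001, -0.001,  0.   , -0.002]), 'tau': array([-0.0000e+00, -5.9645e+01,  1.6080e+00, -2.8119e+01,  1.3000e-02,
        9.0000e-03,  0.0000e+00]), 'tcp_pos': array([ 0.227, -0.635,  0.23 ]), 'orientation': array([-2.567e+00,  1.809e+00,  2.000e-03]), 'contact_force': array([-0.104,  0.642, -0.203]), 'moment': array([-0.026, -0.029,  0.011]), 'grip_width': np.float64(0.085)}
top [ 0.359 -0.079  1.504] [[0.0, -1.0, -0.0], [-1.0, -0.0, -0.09], [0.09, 0.0, -1.0]] 480.21617842420085
side [-0.321  0.908  1.001] [[-0.76, -0.65, -0.0], [-0.36, 0.43, -0.83], [0.53, -0.63, -0.56]] 446.1920699012484
```

View pics/top0.png

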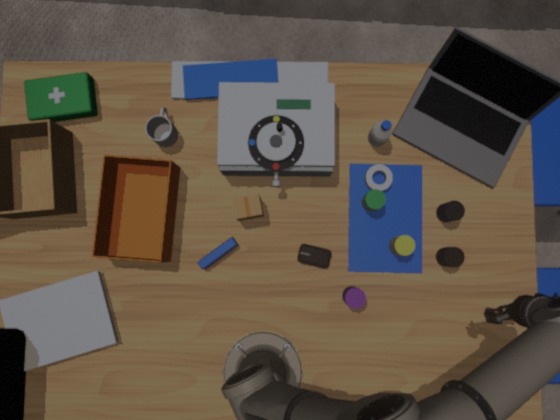

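View pics/side0.png

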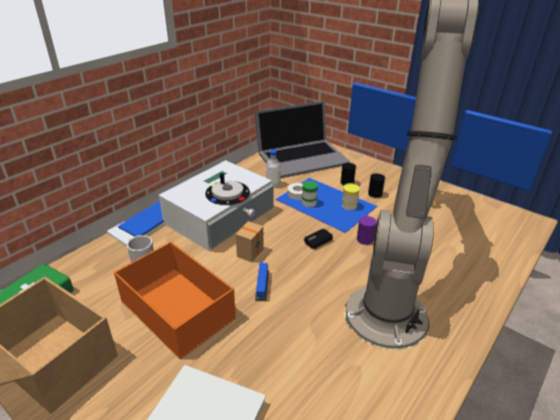

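The top view shows the lockbox (centre ~(277,125)) with its dial at (276,142), a brown carton at (250,207), the crate at (137,208), and the green tub (375,201) and yellow tub (404,246) on the sheet. The lookalikes are black cups at (451,211) and (450,257), a purple cup at (355,298), and a brown box at left. I see no cream carton; next is a close crop to check.

Run:
```python
from h import *
f=grab("top"); im=f["img"]; hsv=cv2.cvtColor(im,cv2.COLOR_RGB2HSV)
c=cv2.resize(im[70:310,90:440],None,fx=2.25,fy=2.25,interpolation=cv2.INTER_CUBIC)
cv2.imwrite("pics/crop1.png",c[:,:,::-1])
def blob(name,lo,hi,z,roi,minA=15):
    x0,y0,x1,y1=roi; m=cv2.inRange(hsv,np.array(lo),np.array(hi)); k=np.zeros_like(m);k[y0:y1,x0:x1]=m[y0:y1,x0:x1]
    n,l,s,ce=cv2.connectedComponentsWithStats(k)
    for i in range(1,n):
        if s[i,4]>=minA: print(name,s[i],np.round(ce[i],1),np.round(onz(f,*ce[i],z),4))
blob("green",(50,80,40),(85,255,255),.085,(340,160,440,280))
blob("yellow",(22,120,90),(35,255,255),.085,(340,160,440,280))
blob("yel",(20,120,90),(35,255,255),.148,(240,100,310,185),8)
blob("redA",(0,150,90),(6,255,255),.148,(240,100,310,185),8)
blob("redB",(174,150,90),(180,255,255),.148,(240,100,310,185),8)
blob("blu",(100,120,60),(125,255,255),.148,(240,100,310,185),8)
blob("sheet",(100,120,60),(125,255,255),.003,(330,150,440,290),300)
for n in("yellow",):
    pass
m=cv2.inRange(hsv,np.array((2,170,60)),np.array((14,255,255)));m[:, :90]=0;m[:,185:]=0;
cs,_=cv2.findContours(m,0,2);b=max(cs,key=cv2.contourArea);r=cv2.minAreaRect(b);print("crate",r,[np.round(onz(f,*p,.12),3).tolist() for p in cv2.boxPoints(r)])
```

```text
green [365 190  20  20 322] [374.6 199.1] [ 0.5181 -0.3328  0.085 ]
yellow [394 236  20  19 291] [403.8 245.1] [ 0.3822 -0.4174  0.085 ]
yel [273 116   7   6  31] [275.8 118.3] [ 0.7441 -0.0391  0.148 ]
redA [273 163   6   6  29] [275.4 165.9] [ 0.6052 -0.0391  0.148 ]
blu [249 139   6   7  38] [251.5 142. ] [0.6742 0.03   0.148 ]
sheet [ 349  164   73  109 6231] [385.5 221.2] [ 0.4578 -0.3807  0.003 ]
crate ((136.74383544921875, 208.68356323242188), (59.19924545288086, 103.16686248779297), 6.009005546569824) [[0.344, 0.458, 0.12], [0.642, 0.438, 0.12], [0.625, 0.265, 0.12], [0.327, 0.288, 0.12]]
```

View pics/crop1.png

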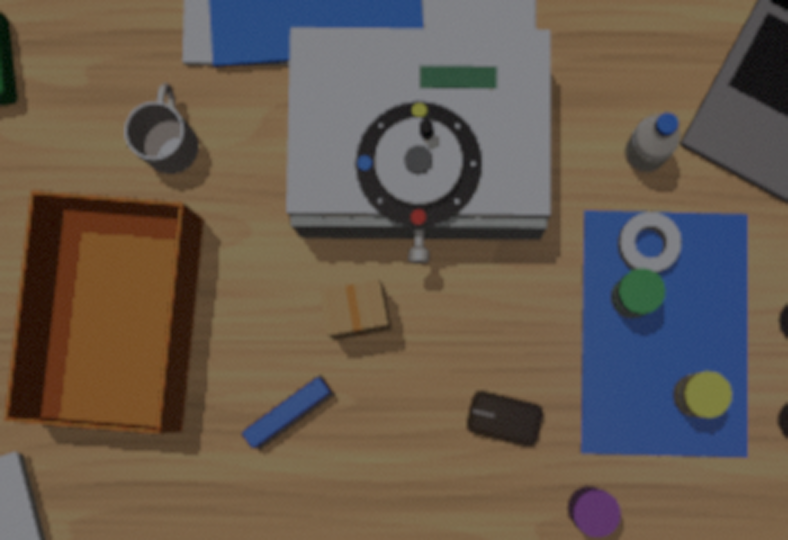

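The crop confirms the brown carton (orange band, yawed) at crop (360,307), only one carton, green tub next to the tape, yellow tub, peg just clockwise of yellow at crop (427,128), lockbox yaw about 0.

Run:
```python
from h import *
f=grab("top"); im=f["img"]; hsv=cv2.cvtColor(im,cv2.COLOR_RGB2HSV)
P=lambda u,v,z:np.round(onz(f,u/2.25+90-.28,v/2.25+70-.28,z),3)
for n,u,v,z in [("TL",33,192,.12),("TR",185,205,.12),("BR",165,432,.12),("BL",9,418,.12),("tape",650,242,.03),("boxFL",288,213,.13),("boxFR",549,213,.13),("boxBL",290,28,.13),("boxBR",550,30,.13),("cartonC",357,307,.1),("c1",383,283,.1),("c2",389,325,.1),("c3",336,333,.1),("peg",427,125,.192),("knob",418,254,.1),("dial",418,160,.151),("stap1",322,380,.044),("stap2",248,443,.044),("mug",157,130,.09),("purple",596,513,.085)]: print(n,P(u,v,z))
s=im[190:225,232:270]; 
c=cv2.resize(s,None,fx=14,fy=14,interpolation=cv2.INTER_CUBIC); c=np.clip(c.astype(float)*1.6,0,255).astype(np.uint8); cv2.imwrite("pics/carton.png",c[:,:,::-1])
```

```text
TL [0.64  0.462 0.12 ]
TR [0.624 0.264 0.12 ]
BR [0.331 0.282 0.12 ]
BL [0.347 0.481 0.12 ]
tape [ 0.592 -0.356  0.03 ]
boxFL [0.612 0.129 0.13 ]
boxFR [ 0.614 -0.207  0.13 ]
boxBL [0.857 0.13  0.13 ]
boxBR [ 0.856 -0.209  0.13 ]
cartonC [0.494 0.041 0.1  ]
c1 [0.525 0.007 0.1  ]
c2 [ 0.47  -0.001  0.1  ]
c3 [0.46  0.068 0.1  ]
peg [ 0.712 -0.051  0.192]
knob [ 0.564 -0.038  0.1  ]
dial [ 0.677 -0.039  0.151]
stap1 [0.4   0.092 0.044]
stap2 [0.315 0.19  0.044]
mug [0.731 0.311 0.09 ]
purple [ 0.228 -0.271  0.085]
```

View pics/carton.png

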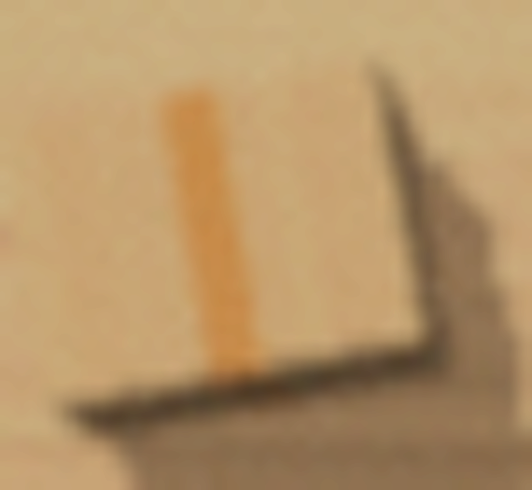

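Request:
send_rows:
  motion:
    - {"dp": [0.03, 0.04, 0], "rot": [0, 0, 0.093], "grip": 0.0854}
    - {"dp": [0.03, 0.04, 0], "rot": [0, 0, 0.093], "grip": 0.0854}
    - {"dp": [0.03, 0.04, 0], "rot": [0, 0, 0.093], "grip": 0.0854}
    - {"dp": [0.03, 0.04, 0], "rot": [0, 0, 0.093], "grip": 0.0854}
    - {"dp": [0.03, 0.04, 0], "rot": [0, 0, 0.093], "grip": 0.0854}
    - {"dp": [0.03, 0.04, 0], "rot": [0, 0, 0.093], "grip": 0.0854}
    - {"dp": [0.01, 0.049, 0], "rot": [0, 0, 0.093], "grip": 0.0854}
    - {"dp": [0.01, 0.049, 0], "rot": [0, 0, 0.093], "grip": 0.0854}
    - {"dp": [0.01, 0.049, 0], "rot": [0, 0, 0.093], "grip": 0.0854}
    - {"dp": [0.01, 0.049, 0], "rot": [0, 0, 0.093], "grip": 0.0854}
    - {"dp": [0.01, 0.049, 0], "rot": [0, 0, 0.093], "grip": 0.0854}
    - {"dp": [0.01, 0.049, 0], "rot": [0, 0, 0.093], "grip": 0.0854}
    - {"dp": [0.01, 0.049, 0], "rot": [0, 0, 0.093], "grip": 0.0854}
    - {"dp": [0.01, 0.049, 0], "rot": [0, 0, 0.093], "grip": 0.0854}
    - {"dp": [0.01, 0.049, 0], "rot": [0, 0, 0.093], "grip": 0.0854}

```text
clock: 2.08
tcp_pos: [0.4991, 0.0639, 0.2301]
orientation: [3.121, 0.319, 0.004]
contact_force: [0.4, -1.0, -0.2]
grip_width: 0.0853
```

Run:
```python
from h import *
print(get_obs()["tcp_pos"]); f=grab("wrist","w1"); print(np.round(-f["R"].T@f["t"],3),np.round(f["R"],2).tolist(),f["fx"])
c=np.array([.495,.045]);a=.17;R=np.array([[np.cos(a),-np.sin(a)],[np.sin(a),np.cos(a)]])
im=f["img"][:,:,::-1].copy()
q=np.array([proj(f,[*(c+R@np.array(p)),.1]) for p in [(.03,.04),(.03,-.04),(-.03,-.04),(-.03,.04)]]).astype(int)
cv2.polylines(im,[q],True,(255,0,255),1); cv2.imwrite("pics/w1.png",im); print(q.tolist())
```

```text
[0.49907091 0.06392967 0.23013393]
[0.482 0.143 0.373] [[0.98, 0.2, 0.0], [0.19, -0.93, 0.32], [0.07, -0.31, -0.95]] 296.97637699056986
[[307, 174], [302, 251], [243, 249], [242, 172]]
```

View pics/w1.png

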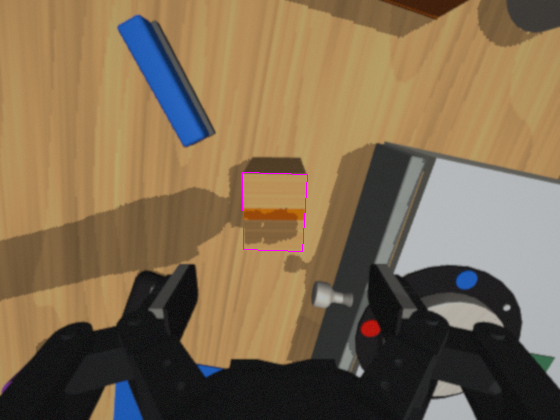

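The wrist view shows the drawn estimate fitting the carton's top exactly ((243,172)–(307,251)); going down on it.

Request:
send_rows:
  motion:
    - {"dp": [-0.004, -0.019, 0], "rot": [0, 0, -0.034], "grip": 0.0854}
    - {"dp": [0, 0, -0.03], "rot": [0, 0, 0], "grip": 0.0854}
    - {"dp": [0, 0, -0.03], "rot": [0, 0, 0], "grip": 0.0854}
    - {"dp": [0, 0, -0.01], "rot": [0, 0, 0], "grip": 0.0854}
    - {"dp": [0, 0, 0], "rot": [0, 0, 0], "grip": 0.0854}

```text
clock: 2.75
tcp_pos: [0.4955, 0.0486, 0.1597]
orientation: [3.128, 0.274, 0.009]
contact_force: [1.4, 0.3, -0.2]
grip_width: 0.0854
```

Request:
send_rows:
  motion:
    - {"dp": [0, -0.004, -0.03], "rot": [0, 0, 0], "grip": 0.0854}
    - {"dp": [0, 0, -0.03], "rot": [0, 0, 0], "grip": 0.0854}
    - {"dp": [0, 0, -0.03], "rot": [0, 0, 0], "grip": 0.0854}
    - {"dp": [0, 0, -0.01], "rot": [0, 0, 0], "grip": 0.0854}
    - {"dp": [0, 0, 0], "rot": [0, 0, 0], "grip": 0.04}
    - {"dp": [0, 0, 0], "rot": [0, 0, 0], "grip": 0.04}
    - {"dp": [0, 0, 0], "rot": [0, 0, 0], "grip": 0.04}
    - {"dp": [0, 0, 0], "rot": [0, 0, 0], "grip": 0.04}
    - {"dp": [0, 0, 0], "rot": [0, 0, 0], "grip": 0.04}
    - {"dp": [0, 0, 0.01], "rot": [0, 0, 0], "grip": 0.04}
    - {"dp": [0, 0, 0.02], "rot": [0, 0, 0], "grip": 0.04}
  grip_force: 40

```text
clock: 4.12
tcp_pos: [0.5014, 0.0422, 0.0964]
orientation: [3.127, 0.265, 0.028]
contact_force: [-0.9, 0.0, -1.2]
grip_width: 0.0601
```

Request:
send_rows:
  motion:
    - {"dp": [0, 0, 0.04], "rot": [0, 0, 0], "grip": 0.04}
    - {"dp": [0, 0, 0.04], "rot": [0, 0, 0], "grip": 0.04}
    - {"dp": [0, 0, 0.04], "rot": [0, 0, 0], "grip": 0.04}
    - {"dp": [0, 0.03, 0.02], "rot": [0, 0, 0], "grip": 0.04}
    - {"dp": [0, 0.05, 0], "rot": [0, 0, -0.04], "grip": 0.04}
    - {"dp": [0, 0.05, 0], "rot": [0, 0, -0.04], "grip": 0.04}
    - {"dp": [0, 0.05, 0], "rot": [0, 0, -0.04], "grip": 0.04}
    - {"dp": [0, 0.05, 0], "rot": [0, 0, -0.04], "grip": 0.04}
    - {"dp": [0, 0.04, 0], "rot": [0, 0, -0.04], "grip": 0.04}
    - {"dp": [0, 0.03, 0], "rot": [0, 0, 0], "grip": 0.04}
    - {"dp": [0, 0.01, 0], "rot": [0, 0, 0], "grip": 0.04}
    - {"dp": [0, 0, 0], "rot": [0, 0, 0], "grip": 0.04}

```text
clock: 5.62
tcp_pos: [0.4986, 0.3602, 0.2501]
orientation: [3.136, -0.064, 0.037]
contact_force: [0.5, -0.4, -1.8]
grip_width: 0.0599
```

Run:
```python
from h import *
o=get_obs();print(o["tcp_pos"],o["orientation"],o["contact_force"])
grab("side","s1")
```

```text
[0.49859298 0.36019534 0.25007754] [ 3.13595998 -0.06389108  0.03679552] [ 0.53474794 -0.39073486 -1.84222228]
```

View pics/s1.png

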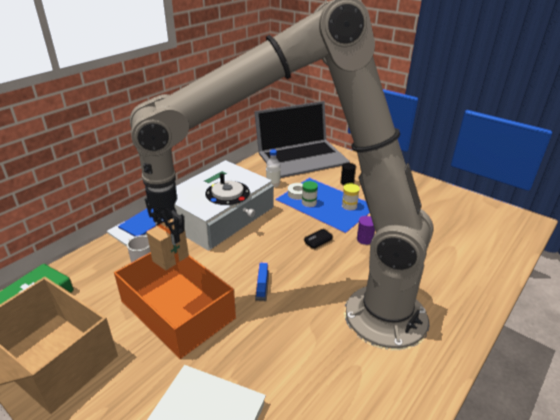

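Side view: the carton hangs upright over the crate at (168,245). Lowering.

Request:
send_rows:
  motion:
    - {"dp": [0, 0, -0.04], "rot": [0, 0, 0], "grip": 0.04}
    - {"dp": [0, 0, -0.04], "rot": [0, 0, 0], "grip": 0.04}
    - {"dp": [0, 0, -0.04], "rot": [0, 0, 0], "grip": 0.04}
    - {"dp": [0, 0, -0.03], "rot": [0, 0, 0], "grip": 0.04}
    - {"dp": [0, 0, -0.01], "rot": [0, 0, 0], "grip": 0.04}
    - {"dp": [0, 0, 0], "rot": [0, 0, 0], "grip": 0.04}

```text
clock: 6.42
tcp_pos: [0.5041, 0.3483, 0.0885]
orientation: [3.131, -0.086, 0.046]
contact_force: [0.1, -0.7, -1.6]
grip_width: 0.0605
```

Request:
send_rows:
  motion:
    - {"dp": [0, 0.012, 0], "rot": [0.009, 0.029, 0], "grip": 0.04}
    - {"dp": [0, 0, -0.01], "rot": [0, 0, 0], "grip": 0.04}
    - {"dp": [0, 0, -0.008], "rot": [0, 0, 0], "grip": 0.04}
    - {"dp": [0, 0, 0], "rot": [0, 0, 0], "grip": 0.04}

```text
clock: 6.92
tcp_pos: [0.5062, 0.3623, 0.0728]
orientation: [-3.138, 0.088, -0.004]
contact_force: [-1.1, 0.1, -1.7]
grip_width: 0.0598
```

Request:
send_rows:
  motion:
    - {"dp": [0, 0, -0.005], "rot": [0, 0, 0], "grip": 0.04}
    - {"dp": [0, 0, -0.005], "rot": [0, 0, 0], "grip": 0.04}
    - {"dp": [0, 0, 0], "rot": [0, 0, 0], "grip": 0.04}

```text
clock: 7.3
tcp_pos: [0.5043, 0.3649, 0.068]
orientation: [-3.137, 0.084, -0.004]
contact_force: [0.4, -0.3, -2.4]
grip_width: 0.0592
```

Request:
send_rows:
  motion:
    - {"dp": [0, 0, -0.008], "rot": [0, 0, 0], "grip": 0.04}
    - {"dp": [0, 0, -0.005], "rot": [0, 0, 0], "grip": 0.04}
    - {"dp": [0, 0, 0], "rot": [0, 0, 0], "grip": 0.04}

```text
clock: 7.68
tcp_pos: [0.5052, 0.3666, 0.0663]
orientation: [-3.138, 0.085, -0.015]
contact_force: [0.0, -0.1, -2.4]
grip_width: 0.0595
```

Request:
send_rows:
  motion:
    - {"dp": [0, 0, -0.012], "rot": [0, 0, 0], "grip": 0.04}
    - {"dp": [0, 0, -0.004], "rot": [0, 0, 0], "grip": 0.04}

```text
clock: 7.92
tcp_pos: [0.5067, 0.3695, 0.0601]
orientation: [-3.137, 0.087, -0.024]
contact_force: [-5.6, -7.5, 22.9]
grip_width: 0.0594
```

Contact with the crate floor (23 N). Releasing and rising.

Request:
send_rows:
  motion:
    - {"dp": [0, 0, 0.001], "rot": [0, 0, 0], "grip": 0.0854}
    - {"dp": [0, 0, 0], "rot": [0, 0, 0], "grip": 0.0854}
    - {"dp": [0, 0, 0], "rot": [0, 0, 0], "grip": 0.0854}
    - {"dp": [0, 0, 0.02], "rot": [0, 0, 0], "grip": 0.0854}
    - {"dp": [0, 0, 0.04], "rot": [0, 0, 0], "grip": 0.0854}
    - {"dp": [0, 0, 0.05], "rot": [0, 0, 0], "grip": 0.0854}
    - {"dp": [0, 0, 0.05], "rot": [0, 0, 0], "grip": 0.0854}
    - {"dp": [0, 0, 0.03], "rot": [0, 0, 0], "grip": 0.0854}
    - {"dp": [0, 0, 0], "rot": [0, 0, 0], "grip": 0.0854}

```text
clock: 9.05
tcp_pos: [0.5057, 0.3695, 0.2605]
orientation: [-3.135, 0.085, -0.025]
contact_force: [0.0, -0.3, 0.1]
grip_width: 0.0856
```

Run:
```python
from h import *
o=get_obs();print(o["tcp_pos"],o["orientation"],o["contact_force"])
grab("wrist","w2");f=grab("top","t2");im=f["img"];hsv=cv2.cvtColor(im,cv2.COLOR_RGB2HSV)
m=(im.max(2)<40).astype(np.uint8)*255
k=np.zeros_like(m);k[105:165,245:305]=m[105:165,245:305]
a=cv2.imread("pics/w2.png");b=cv2.resize(im[90:190,225:325][:,:,::-1],(400,400),interpolation=cv2.INTER_CUBIC)
b=np.clip(b.astype(float)*1.7,0,255).astype(np.uint8)
c=np.zeros((420,800,3),np.uint8);c[:300,:400]=cv2.resize(a,(400,300));c[:400,400:]=b;cv2.imwrite("pics/m2.png",c)
```

```text
[0.50573345 0.36950616 0.26046587] [-3.13460507  0.08507905 -0.02470304] [ 0.0147945  -0.25075599  0.07034256]
```

View pics/m2.png

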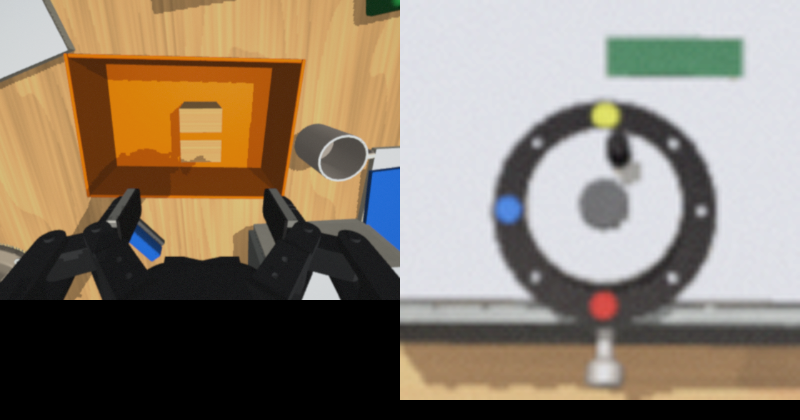

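Carton stands upright in the crate; peg is a little clockwise of yellow (~0.3 rad). Moving over the dial, jaws to y.

Request:
send_rows:
  motion:
    - {"dp": [0.02, -0.041, 0], "rot": [0, 0, -0.15], "grip": 0.0854}
    - {"dp": [0.02, -0.041, 0], "rot": [0, 0, -0.15], "grip": 0.0854}
    - {"dp": [0.02, -0.041, 0], "rot": [0, 0, -0.15], "grip": 0.0854}
    - {"dp": [0.02, -0.041, 0], "rot": [0, 0, -0.15], "grip": 0.0854}
    - {"dp": [0.02, -0.041, 0], "rot": [0, 0, -0.15], "grip": 0.0854}
    - {"dp": [0.02, -0.041, 0], "rot": [0, 0, -0.15], "grip": 0.0854}
    - {"dp": [0.02, -0.041, 0], "rot": [0, 0, -0.15], "grip": 0.0854}
    - {"dp": [0.02, -0.041, 0], "rot": [0, 0, -0.15], "grip": 0.0854}
    - {"dp": [0.02, -0.041, 0], "rot": [0, 0, -0.15], "grip": 0.0854}
    - {"dp": [0.005, -0.02, 0], "rot": [0, 0, -0.1], "grip": 0.0854}
    - {"dp": [0, 0, 0], "rot": [0, 0, 0], "grip": 0.0854}
    - {"dp": [0, 0, 0], "rot": [0, 0, 0], "grip": 0.0854}

```text
clock: 10.65
tcp_pos: [0.6814, -0.0362, 0.2355]
orientation: [2.236, -2.177, -0.029]
contact_force: [-0.4, 0.3, 1.2]
grip_width: 0.0853
```

Run:
```python
from h import *
o=get_obs();print(o["tcp_pos"],o["orientation"],o["joints"])
f=grab("wrist");im=f["img"][:,:,::-1].copy()
for a in (.15,.3,.45,.6):
    p=proj(f,[.6746+.036*np.cos(a),-.0391-.036*np.sin(a),.192]);cv2.circle(im,tuple(p.astype(int)),2,(255,0,255),-1);print(a,p)
for m in ([.7446,-.0391,.148],[.6046,-.0391,.148],[.6746,.0309,.148]): cv2.circle(im,tuple(proj(f,m).astype(int)),2,(0,255,255),-1)
cv2.imwrite("pics/w3.png",im)
```

```text
[ 0.68144866 -0.03616806  0.23553178] [ 2.23562508 -2.17720933 -0.0295    ] [ 0.1153515   0.5129145  -0.2259995   1.4929771   0.11865996  1.17744235
 -1.67546032]
0.15 [295.74529251 191.64926653]
0.3 [303.74846399 193.63516097]
0.45 [311.27495634 196.73080883]
0.6 [318.13306829 200.8428891 ]
```

View pics/w3.png

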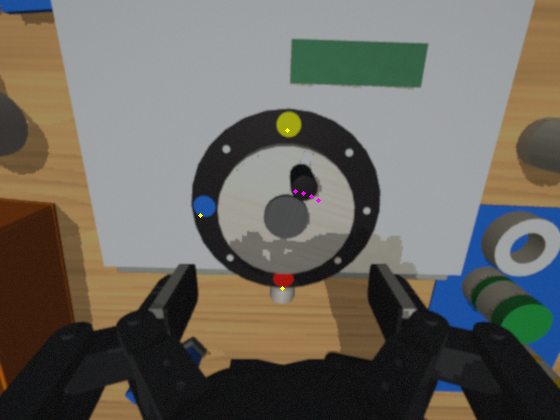

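Marks in the wrist view sit ~7 px off my projections (yellow (289,123) vs (287,130)); the ring is probably lower than I assumed. Triangulating.

```bash
cat >> h.py <<'E'
def cen(f,lo,hi,roi,minA=8):
    hsv=cv2.cvtColor(f["img"],cv2.COLOR_RGB2HSV);x0,y0,x1,y1=roi
    m=cv2.inRange(hsv,np.array(lo),np.array(hi));k=np.zeros_like(m);k[y0:y1,x0:x1]=m[y0:y1,x0:x1]
    n,l,s,ce=cv2.connectedComponentsWithStats(k); i=1+np.argmax(s[1:,4]); return ce[i],s[i]
def tri(views):
    A=np.zeros((3,3));b=np.zeros(3)
    for f,uv in views:
        c,d=ray(f,*uv);d=d/np.linalg.norm(d);M=np.eye(3)-np.outer(d,d);A+=M;b+=M@c
    return np.linalg.solve(A,b)
E
python3 - <<'E'
from h import *
o=get_obs();print(o["tcp_pos"],np.abs(o["qvel"]).max())
w=grab("wrist");s=grab("side");t=grab("top","t3")
w=dict(w)
Y=((20,120,60),(35,255,255));R=((0,150,60),(6,255,255));B=((100,130,60),(125,255,255))
tt={"y":(275.8,118.3),"r":(275.4,165.9),"b":(251.5,142.)}
for n,c,roi in(("y",Y,(240,90,330,160)),("r",R,(250,255,310,300)),("b",B,(180,180,230,230))):
    uv,st=cen(w,*c,roi); us,_=cen(s,*c,(200,170,260,215))
    print(n,uv,st[4],us,"TW",np.round(tri([(t,tt[n]),(w,uv)]),4),"TS",np.round(tri([(t,tt[n]),(s,us)]),4),"W.148",np.round(onz(w,*uv,.148),4),np.round(onz(w,*uv,.134),4),"T.134",np.round(onz(t,*tt[n],.134),4))
p=onz(w,303,186,.192);print("peg",p,[onz(w,300,170,.192)])
print(np.round(-w["R"].T@w["t"],4))
E
```

```text
[ 0.68134995 -0.03618191  0.23551783] 0.005962056385960675Traceback (most recent call last):
  File "<stdin>", line 8, in <module>
  File "h.py", line 18, in cen
    n,l,s,ce=cv2.connectedComponentsWithStats(k); i=1+np.argmax(s[1:,4]); return ce[i],s[i]
                                                      ~~~~~~~~~^^^^^^^^^
    return _wrapfunc(a, 'argmax', axis=axis, out=out, **kwds)
    return bound(*args, **kwds)
ValueError: attempt to get argmax of an empty sequence
```

Run:
```python
from h import *
w=grab("wrist");t=grab("top","t3")
Y=((20,120,60),(35,255,255));R=((0,150,60),(6,255,255));B=((100,130,60),(125,255,255))
tt={"y":(275.8,118.3),"r":(275.4,165.9),"b":(251.5,142.)}
for n,c,roi in(("y",Y,(240,90,330,160)),("r",R,(250,255,310,300)),("b",B,(180,180,230,230))):
    uv,st=cen(w,*c,roi)
    print(n,uv,st[4],"TW",np.round(tri([(t,tt[n]),(w,uv)]),4),"W.148",np.round(onz(w,*uv,.148),4),np.round(onz(w,*uv,.134),4),"T.134",np.round(onz(t,*tt[n],.134),4))
g=w["img"].max(2);k=(g<35).astype(np.uint8);k2=np.zeros_like(k);k2[158:202,285:325]=k[158:202,285:325]
ys,xs=np.nonzero(k2);print("peg px",xs.min(),xs.max(),ys.min(),ys.max())
for uv in((303,184),(300,175)): print(onz(w,*uv,.192),onz(w,*uv,.152))
print(np.round(-w["R"].T@w["t"],4),get_obs()["tcp_pos"])
```

```text
y [288.38878843 124.86075949] 553 TW [ 0.7481 -0.0392  0.1336] W.148 [ 0.7492 -0.0392  0.148 ] [ 0.7482 -0.0395  0.134 ] T.134 [ 0.7479 -0.0388  0.134 ]
r [283.17283951 279.50617284] 243 TW [ 0.6071 -0.0391  0.1368] W.148 [ 0.6146 -0.0391  0.148 ] [ 0.6053 -0.0394  0.134 ] T.134 [ 0.6076 -0.0387  0.134 ]
b [204.59624413 206.15023474] 426 TW [0.6776 0.0312 0.1333] W.148 [0.6829 0.0273 0.148 ] [0.6779 0.0311 0.134 ] T.134 [0.6774 0.0312 0.134 ]
peg px 291 316 166 199
[ 0.71574813 -0.04889491  0.192     ] [ 0.70493248 -0.05213553  0.152     ]
[ 0.72164361 -0.046673    0.192     ] [ 0.71209651 -0.04943552  0.152     ]
[ 0.766  -0.0338  0.3779] [ 0.6821968  -0.03651826  0.23693193]
```

```bash
cat >> h.py <<'E'
from scipy.spatial.transform import Rotation as Ro
def fix(psi,tgt=None):
    o=get_obs();x=np.array([np.cos(psi),np.sin(psi),0]);z=np.array([0,0,-1.]);T=np.c_[x,np.cross(z,x),z]
    r=(Ro.from_matrix(T)*Ro.from_rotvec(o["orientation"]).inv()).as_rotvec()
    print("pos",np.round(o["tcp_pos"],4),"rot",np.round(r,3),"d",None if tgt is None else np.round(np.array(tgt)-o["tcp_pos"],4),"F",np.round(o["contact_force"],1),"grip",round(float(o["grip_width"]),4),"t",o["clock"])
E
python3 -c "
from h import *
fix(-np.pi/2,[.7125,-.048,.162])"
```

```text
pos [ 0.6822 -0.0365  0.2369] rot [ 0.002 -0.026 -0.025] d [ 0.0303 -0.0115 -0.0749] F [-0.3  0.2  0.7] grip 0.0856 t 10.95
```

Request:
send_rows:
  motion:
    - {"dp": [0.03, -0.0115, 0], "rot": [0.002, -0.026, -0.025], "grip": 0.06}
    - {"dp": [0, 0, -0.02], "rot": [0, 0, 0], "grip": 0.06}
    - {"dp": [0, 0, -0.02], "rot": [0, 0, 0], "grip": 0.06}
    - {"dp": [0, 0, -0.01], "rot": [0, 0, 0], "grip": 0.06}

```text
clock: 11.45
tcp_pos: [0.712, -0.0457, 0.1854]
orientation: [-2.224, 2.216, -0.001]
contact_force: [-0.3, -0.3, -0.3]
grip_width: 0.0601
```

```bash
python3 -c "
from h import *
fix(-np.pi/2,[.7125,-.048,.162])"
```

```text
pos [ 0.712  -0.0457  0.1854] rot [-0.001  0.002 -0.004] d [ 0.0005 -0.0023 -0.0234] F [-0.3 -0.3 -0.3] grip 0.0601 t 11.45
```

Request:
send_rows:
  motion:
    - {"dp": [0, -0.002, -0.015], "rot": [0, 0, 0], "grip": 0.06}
    - {"dp": [0, 0, -0.005], "rot": [0, 0, 0], "grip": 0.06}
    - {"dp": [0, 0, 0], "rot": [0, 0, 0], "grip": 0.0}
    - {"dp": [0, 0, 0], "rot": [0, 0, 0], "grip": 0.0}
    - {"dp": [0, 0, 0], "rot": [0, 0, 0], "grip": 0.0}
    - {"dp": [0, 0, 0], "rot": [0, 0, 0], "grip": 0.0}
    - {"dp": [0, 0, 0], "rot": [0, 0, 0], "grip": 0.0}
  grip_force: 40

```text
clock: 12.32
tcp_pos: [0.7111, -0.0475, 0.1635]
orientation: [-2.226, 2.216, 0.001]
contact_force: [1.3, -0.6, -2.1]
grip_width: 0.0167
```

```bash
cat >> h.py <<'E'
C=np.array([.6777,-.039])
def dial():
    p=get_obs()["tcp_pos"][:2]-C; print("dial ang",round(float(np.arctan2(-p[1],p[0])),3),"r",round(float(np.hypot(*p)),4)); fix(-np.pi/2)
E
python3 -c "
from h import *
dial()"
```

```text
dial ang 0.25 r 0.0345
pos [ 0.7111 -0.0475  0.1635] rot [-0.001  0.    -0.004] d None F [ 1.3 -0.6 -2.1] grip 0.0167 t 12.325
```

```bash
cat >> h.py <<'E'
def arc(a0,d,n,r=.036):
    out=[]
    for i in range(n):
        a=a0+i*d; b=a+d; out.append('{"dp": [%.3f, %.3f, 0], "rot": [0, 0, 0], "grip": 0}'%(r*(np.cos(b)-np.cos(a)),-r*(np.sin(b)-np.sin(a))))
    print(", ".join(out))
E
python3 -c "
from h import *
arc(.25,.3,9)"
```

```text
{"dp": [-0.004, -0.010, 0], "rot": [0, 0, 0], "grip": 0}, {"dp": [-0.007, -0.008, 0], "rot": [0, 0, 0], "grip": 0}, {"dp": [-0.009, -0.006, 0], "rot": [0, 0, 0], "grip": 0}, {"dp": [-0.010, -0.003, 0], "rot": [0, 0, 0], "grip": 0}, {"dp": [-0.011, 0.000, 0], "rot": [0, 0, 0], "grip": 0}, {"dp": [-0.010, 0.003, 0], "rot": [0, 0, 0], "grip": 0}, {"dp": [-0.009, 0.006, 0], "rot": [0, 0, 0], "grip": 0}, {"dp": [-0.006, 0.009, 0], "rot": [0, 0, 0], "grip": 0}, {"dp": [-0.004, 0.010, 0], "rot": [0, 0, 0], "grip": 0}
```

Request:
send_rows:
  motion:
    - {"dp": [-0.004, -0.01, 0], "rot": [0, 0, 0], "grip": 0}
    - {"dp": [-0.007, -0.008, 0], "rot": [0, 0, 0], "grip": 0}
    - {"dp": [-0.009, -0.006, 0], "rot": [0, 0, 0], "grip": 0}
    - {"dp": [-0.01, -0.003, 0], "rot": [0, 0, 0], "grip": 0}

```text
clock: 12.82
tcp_pos: [0.6823, -0.0745, 0.1635]
orientation: [-2.223, 2.211, -0.003]
contact_force: [2.9, 2.0, -2.9]
grip_width: 0.0169
```

```bash
python3 -c "
from h import *
dial()"
```

```text
dial ang 1.442 r 0.0358
pos [ 0.6823 -0.0745  0.1635] rot [-0.003  0.006 -0.006] d None F [ 2.9  2.  -2.9] grip 0.0169 t 12.825
```

```bash
python3 -c "
from h import *
arc(1.44,.35,12)"
```

```text
{"dp": [-0.013, 0.001, 0], "rot": [0, 0, 0], "grip": 0}, {"dp": [-0.012, 0.005, 0], "rot": [0, 0, 0], "grip": 0}, {"dp": [-0.009, 0.008, 0], "rot": [0, 0, 0], "grip": 0}, {"dp": [-0.006, 0.011, 0], "rot": [0, 0, 0], "grip": 0}, {"dp": [-0.002, 0.012, 0], "rot": [0, 0, 0], "grip": 0}, {"dp": [0.003, 0.012, 0], "rot": [0, 0, 0], "grip": 0}, {"dp": [0.007, 0.011, 0], "rot": [0, 0, 0], "grip": 0}, {"dp": [0.010, 0.008, 0], "rot": [0, 0, 0], "grip": 0}, {"dp": [0.012, 0.004, 0], "rot": [0, 0, 0], "grip": 0}, {"dp": [0.013, -0.001, 0], "rot": [0, 0, 0], "grip": 0}, {"dp": [0.012, -0.005, 0], "rot": [0, 0, 0], "grip": 0}, {"dp": [0.009, -0.009, 0], "rot": [0, 0, 0], "grip": 0}
```

Request:
send_rows:
  motion:
    - {"dp": [-0.013, 0.001, 0], "rot": [0, 0, 0], "grip": 0}
    - {"dp": [-0.012, 0.005, 0], "rot": [0, 0, 0], "grip": 0}
    - {"dp": [-0.009, 0.008, 0], "rot": [0, 0, 0], "grip": 0}
    - {"dp": [-0.006, 0.011, 0], "rot": [0, 0, 0], "grip": 0}
    - {"dp": [-0.002, 0.012, 0], "rot": [0, 0, 0], "grip": 0}
    - {"dp": [0.003, 0.012, 0], "rot": [0, 0, 0], "grip": 0}
    - {"dp": [0.007, 0.011, 0], "rot": [0, 0, 0], "grip": 0}
    - {"dp": [0.01, 0.008, 0], "rot": [0, 0, 0], "grip": 0}
    - {"dp": [0.012, 0.004, 0], "rot": [0, 0, 0], "grip": 0}
    - {"dp": [0.013, -0.001, 0], "rot": [0, 0, 0], "grip": 0}
    - {"dp": [0.012, -0.005, 0], "rot": [0, 0, 0], "grip": 0}
    - {"dp": [0.009, -0.009, 0], "rot": [0, 0, 0], "grip": 0}

```text
clock: 14.32
tcp_pos: [0.7038, -0.0157, 0.1634]
orientation: [-2.226, 2.21, -0.009]
contact_force: [-4.6, 1.0, 2.9]
grip_width: 0.0166
```

```bash
python3 -c "
from h import *
dial(); arc(5.64,.34,11)"
```

```text
dial ang -0.727 r 0.035
pos [ 0.7038 -0.0157  0.1634] rot [ 0.001  0.007 -0.007] d None F [-4.6  1.   2.9] grip 0.0166 t 14.325
{"dp": [0.006, -0.011, 0], "rot": [0, 0, 0], "grip": 0}, {"dp": [0.002, -0.012, 0], "rot": [0, 0, 0], "grip": 0}, {"dp": [-0.003, -0.012, 0], "rot": [0, 0, 0], "grip": 0}, {"dp": [-0.006, -0.010, 0], "rot": [0, 0, 0], "grip": 0}, {"dp": [-0.009, -0.008, 0], "rot": [0, 0, 0], "grip": 0}, {"dp": [-0.011, -0.004, 0], "rot": [0, 0, 0], "grip": 0}, {"dp": [-0.012, -0.000, 0], "rot": [0, 0, 0], "grip": 0}, {"dp": [-0.011, 0.004, 0], "rot": [0, 0, 0], "grip": 0}, {"dp": [-0.010, 0.008, 0], "rot": [0, 0, 0], "grip": 0}, {"dp": [-0.006, 0.010, 0], "rot": [0, 0, 0], "grip": 0}, {"dp": [-0.003, 0.012, 0], "rot": [0, 0, 0], "grip": 0}
```

Request:
send_rows:
  motion:
    - {"dp": [0.007, -0.011, 0], "rot": [0, 0, 0], "grip": 0}
    - {"dp": [0.002, -0.012, 0], "rot": [0, 0, 0], "grip": 0}
    - {"dp": [-0.003, -0.012, 0], "rot": [0, 0, 0], "grip": 0}
    - {"dp": [-0.006, -0.01, 0], "rot": [0, 0, 0], "grip": 0}
    - {"dp": [-0.009, -0.008, 0], "rot": [0, 0, 0], "grip": 0}
    - {"dp": [-0.011, -0.004, 0], "rot": [0, 0, 0], "grip": 0}
    - {"dp": [-0.012, 0, 0], "rot": [0, 0, 0], "grip": 0}
    - {"dp": [-0.011, 0.004, 0], "rot": [0, 0, 0], "grip": 0}
    - {"dp": [-0.01, 0.008, 0], "rot": [0, 0, 0], "grip": 0}
    - {"dp": [-0.006, 0.01, 0], "rot": [0, 0, 0], "grip": 0}

```text
clock: 15.58
tcp_pos: [0.6437, -0.0546, 0.1635]
orientation: [-2.22, 2.21, -0.013]
contact_force: [5.1, -1.3, -5.7]
grip_width: 0.0169
```

```bash
python3 -c "
from h import *
dial(); p=get_obs()['tcp_pos'][:2]; print(C+[-.036,0]-p)"
```

```text
dial ang 2.711 r 0.0374
pos [ 0.6437 -0.0546  0.1635] rot [-0.001  0.012 -0.005] d None F [ 5.1 -1.3 -5.7] grip 0.0169 t 15.575
[-0.00203381  0.01560388]
```

Request:
send_rows:
  motion:
    - {"dp": [-0.002, 0.01, 0], "rot": [0, 0, 0], "grip": 0}
    - {"dp": [0, 0.003, 0], "rot": [0, 0, 0], "grip": 0}
    - {"dp": [0, 0, 0], "rot": [0, 0, 0], "grip": 0}

```text
clock: 15.95
tcp_pos: [0.6403, -0.0404, 0.1635]
orientation: [-2.224, 2.211, -0.012]
contact_force: [2.2, -1.6, -2.7]
grip_width: 0.0168
```

```bash
python3 -c "
from h import *
dial(); p=get_obs()['tcp_pos'][:2]; print(C+[-.036,0]-p)"
```

```text
dial ang 3.103 r 0.0374
pos [ 0.6403 -0.0404  0.1635] rot [ 0.001  0.01  -0.006] d None F [ 2.2 -1.6 -2.7] grip 0.0168 t 15.95
[0.00141818 0.00144498]
```

Request:
send_rows:
  motion:
    - {"dp": [0, 0.002, 0], "rot": [0, 0, 0], "grip": 0}
    - {"dp": [0, 0, 0], "rot": [0, 0, 0], "grip": 0}
    - {"dp": [0, 0, 0], "rot": [0, 0, 0], "grip": 0}
    - {"dp": [0, 0, 0], "rot": [0, 0, 0], "grip": 0}
    - {"dp": [0, 0, 0], "rot": [0, 0, 0], "grip": 0}
    - {"dp": [0, 0, 0], "rot": [0, 0, 0], "grip": 0}
    - {"dp": [0, 0, 0], "rot": [0, 0, 0], "grip": 0}
    - {"dp": [0, 0, 0], "rot": [0, 0, 0], "grip": 0}
    - {"dp": [0, 0, 0], "rot": [0, 0, 0], "grip": 0}
    - {"dp": [0, 0, 0], "rot": [0, 0, 0], "grip": 0}

```text
clock: 17.2
tcp_pos: [0.6402, -0.0385, 0.1635]
orientation: [-2.223, 2.212, -0.01]
contact_force: [0.8, -0.5, -2.5]
grip_width: 0.0169
```

```bash
python3 -c "
from h import *
dial(); arc(np.pi,-.35,13)
f=grab('wrist','red')"
```

```text
dial ang -3.128 r 0.0375
pos [ 0.6402 -0.0385  0.1635] rot [ 0.001  0.009 -0.005] d None F [ 0.8 -0.5 -2.5] grip 0.0169 t 17.2
{"dp": [0.002, -0.012, 0], "rot": [0, 0, 0], "grip": 0}, {"dp": [0.006, -0.011, 0], "rot": [0, 0, 0], "grip": 0}, {"dp": [0.010, -0.008, 0], "rot": [0, 0, 0], "grip": 0}, {"dp": [0.012, -0.004, 0], "rot": [0, 0, 0], "grip": 0}, {"dp": [0.013, 0.000, 0], "rot": [0, 0, 0], "grip": 0}, {"dp": [0.012, 0.004, 0], "rot": [0, 0, 0], "grip": 0}, {"dp": [0.010, 0.008, 0], "rot": [0, 0, 0], "grip": 0}, {"dp": [0.006, 0.011, 0], "rot": [0, 0, 0], "grip": 0}, {"dp": [0.002, 0.012, 0], "rot": [0, 0, 0], "grip": 0}, {"dp": [-0.002, 0.012, 0], "rot": [0, 0, 0], "grip": 0}, {"dp": [-0.006, 0.011, 0], "rot": [0, 0, 0], "grip": 0}, {"dp": [-0.010, 0.008, 0], "rot": [0, 0, 0], "grip": 0}, {"dp": [-0.012, 0.004, 0], "rot": [0, 0, 0], "grip": 0}
```

View pics/red.png

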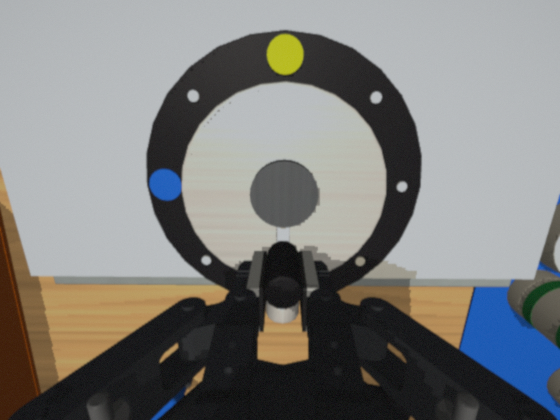

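The pointer (283,235) is in line with hub (284,193) and yellow (285,53), so it is on red. Turning anticlockwise.

Request:
send_rows:
  motion:
    - {"dp": [0.002, -0.012, 0], "rot": [0, 0, 0], "grip": 0}
    - {"dp": [0.006, -0.011, 0], "rot": [0, 0, 0], "grip": 0}
    - {"dp": [0.01, -0.008, 0], "rot": [0, 0, 0], "grip": 0}
    - {"dp": [0.012, -0.004, 0], "rot": [0, 0, 0], "grip": 0}
    - {"dp": [0.013, 0, 0], "rot": [0, 0, 0], "grip": 0}
    - {"dp": [0.012, 0.004, 0], "rot": [0, 0, 0], "grip": 0}
    - {"dp": [0.01, 0.008, 0], "rot": [0, 0, 0], "grip": 0}
    - {"dp": [0.006, 0.011, 0], "rot": [0, 0, 0], "grip": 0}
    - {"dp": [0.002, 0.012, 0], "rot": [0, 0, 0], "grip": 0}
    - {"dp": [-0.002, 0.012, 0], "rot": [0, 0, 0], "grip": 0}
    - {"dp": [-0.006, 0.011, 0], "rot": [0, 0, 0], "grip": 0}
    - {"dp": [-0.01, 0.008, 0], "rot": [0, 0, 0], "grip": 0}
    - {"dp": [-0.012, 0.004, 0], "rot": [0, 0, 0], "grip": 0}

```text
clock: 18.88
tcp_pos: [0.6863, -0.0044, 0.1635]
orientation: [2.224, -2.214, 0.005]
contact_force: [3.9, -0.0, -5.1]
grip_width: 0.0166
```

```bash
python3 -c "
from h import *
dial(); p=get_obs()['tcp_pos'][:2]-C-[-.001,0]; a=float(np.arctan2(-p[1],p[0])); print(a);  arc(a-.05,-.35,12)"
```

```text
dial ang -1.326 r 0.0356
pos [ 0.6863 -0.0044  0.1635] rot [ 0.005 -0.    -0.005] d None F [ 3.9 -0.  -5.1] grip 0.0166 t 18.875
-1.2993786798743225
{"dp": [-0.013, 0.001, 0], "rot": [0, 0, 0], "grip": 0}, {"dp": [-0.012, -0.004, 0], "rot": [0, 0, 0], "grip": 0}, {"dp": [-0.010, -0.008, 0], "rot": [0, 0, 0], "grip": 0}, {"dp": [-0.007, -0.011, 0], "rot": [0, 0, 0], "grip": 0}, {"dp": [-0.003, -0.012, 0], "rot": [0, 0, 0], "grip": 0}, {"dp": [0.002, -0.012, 0], "rot": [0, 0, 0], "grip": 0}, {"dp": [0.006, -0.011, 0], "rot": [0, 0, 0], "grip": 0}, {"dp": [0.009, -0.008, 0], "rot": [0, 0, 0], "grip": 0}, {"dp": [0.012, -0.005, 0], "rot": [0, 0, 0], "grip": 0}, {"dp": [0.013, -0.000, 0], "rot": [0, 0, 0], "grip": 0}, {"dp": [0.012, 0.004, 0], "rot": [0, 0, 0], "grip": 0}, {"dp": [0.010, 0.008, 0], "rot": [0, 0, 0], "grip": 0}
```

Request:
send_rows:
  motion:
    - {"dp": [-0.013, 0.001, 0], "rot": [0, 0, 0], "grip": 0}
    - {"dp": [-0.012, -0.004, 0], "rot": [0, 0, 0], "grip": 0}
    - {"dp": [-0.01, -0.008, 0], "rot": [0, 0, 0], "grip": 0}
    - {"dp": [-0.007, -0.011, 0], "rot": [0, 0, 0], "grip": 0}
    - {"dp": [-0.003, -0.012, 0], "rot": [0, 0, 0], "grip": 0}
    - {"dp": [0.002, -0.012, 0], "rot": [0, 0, 0], "grip": 0}
    - {"dp": [0.006, -0.011, 0], "rot": [0, 0, 0], "grip": 0}
    - {"dp": [0.009, -0.008, 0], "rot": [0, 0, 0], "grip": 0}
    - {"dp": [0.012, -0.005, 0], "rot": [0, 0, 0], "grip": 0}
    - {"dp": [0.013, 0, 0], "rot": [0, 0, 0], "grip": 0}
    - {"dp": [0.012, 0.004, 0], "rot": [0, 0, 0], "grip": 0}
    - {"dp": [0.01, 0.008, 0], "rot": [0, 0, 0], "grip": 0}

```text
clock: 20.38
tcp_pos: [0.7026, -0.0636, 0.1634]
orientation: [2.226, -2.214, -0.004]
contact_force: [-7.6, 2.0, 3.5]
grip_width: 0.0164
```

```bash
python3 -c "
from h import *
dial(); p=get_obs()['tcp_pos'][:2]; print(C+[.035,0]-p)"
```

```text
dial ang 0.78 r 0.035
pos [ 0.7026 -0.0636  0.1634] rot [-0.    -0.004 -0.005] d None F [-7.6  2.   3.5] grip 0.0164 t 20.375
[0.01012535 0.02461622]
```

Request:
send_rows:
  motion:
    - {"dp": [0.007, 0.01, 0], "rot": [0, 0, 0], "grip": 0}
    - {"dp": [0.002, 0.01, 0], "rot": [0, 0, 0], "grip": 0}
    - {"dp": [0, 0.002, 0], "rot": [0, 0, 0], "grip": 0}
    - {"dp": [0, 0, 0], "rot": [0, 0, 0], "grip": 0}

```text
clock: 20.88
tcp_pos: [0.7122, -0.0411, 0.1635]
orientation: [2.223, -2.21, -0.004]
contact_force: [-4.4, -1.3, 2.1]
grip_width: 0.0169
```

```bash
python3 -c "
from h import *
dial(); p=get_obs()['tcp_pos'][:2]; print(C+[.035,0]-p)"
```

```text
dial ang 0.061 r 0.0345
pos [ 0.7122 -0.0411  0.1635] rot [ 0.003 -0.007 -0.006] d None F [-4.4 -1.3  2.1] grip 0.0169 t 20.875
[0.00052252 0.00209973]
```

Nudge to yellow, dwell, then check.

Request:
send_rows:
  motion:
    - {"dp": [0, 0.003, 0], "rot": [0, 0, 0], "grip": 0}
    - {"dp": [0, 0, 0], "rot": [0, 0, 0], "grip": 0}
    - {"dp": [0, 0, 0], "rot": [0, 0, 0], "grip": 0}
    - {"dp": [0, 0, 0], "rot": [0, 0, 0], "grip": 0}
    - {"dp": [0, 0, 0], "rot": [0, 0, 0], "grip": 0}
    - {"dp": [0, 0, 0], "rot": [0, 0, 0], "grip": 0}
    - {"dp": [0, 0, 0], "rot": [0, 0, 0], "grip": 0}
    - {"dp": [0, 0, 0], "rot": [0, 0, 0], "grip": 0}
    - {"dp": [0, 0, 0], "rot": [0, 0, 0], "grip": 0}
    - {"dp": [0, 0, 0], "rot": [0, 0, 0], "grip": 0}

```text
clock: 22.12
tcp_pos: [0.7122, -0.0388, 0.1634]
orientation: [2.222, -2.212, -0.004]
contact_force: [-3.2, -0.9, 2.0]
grip_width: 0.0165
```

```bash
python3 -c "
from h import *
dial(); arc(0,.35,12)"
```

```text
dial ang -0.007 r 0.0345
pos [ 0.7122 -0.0388  0.1634] rot [ 0.003 -0.006 -0.005] d None F [-3.2 -0.9  2. ] grip 0.0165 t 22.125
{"dp": [-0.002, -0.012, 0], "rot": [0, 0, 0], "grip": 0}, {"dp": [-0.006, -0.011, 0], "rot": [0, 0, 0], "grip": 0}, {"dp": [-0.010, -0.008, 0], "rot": [0, 0, 0], "grip": 0}, {"dp": [-0.012, -0.004, 0], "rot": [0, 0, 0], "grip": 0}, {"dp": [-0.013, 0.000, 0], "rot": [0, 0, 0], "grip": 0}, {"dp": [-0.012, 0.004, 0], "rot": [0, 0, 0], "grip": 0}, {"dp": [-0.010, 0.008, 0], "rot": [0, 0, 0], "grip": 0}, {"dp": [-0.006, 0.011, 0], "rot": [0, 0, 0], "grip": 0}, {"dp": [-0.002, 0.012, 0], "rot": [0, 0, 0], "grip": 0}, {"dp": [0.002, 0.012, 0], "rot": [0, 0, 0], "grip": 0}, {"dp": [0.006, 0.011, 0], "rot": [0, 0, 0], "grip": 0}, {"dp": [0.010, 0.008, 0], "rot": [0, 0, 0], "grip": 0}
```

Request:
send_rows:
  motion:
    - {"dp": [-0.002, -0.012, 0], "rot": [0, 0, 0], "grip": 0}
    - {"dp": [-0.006, -0.011, 0], "rot": [0, 0, 0], "grip": 0}
    - {"dp": [-0.01, -0.008, 0], "rot": [0, 0, 0], "grip": 0}
    - {"dp": [-0.012, -0.004, 0], "rot": [0, 0, 0], "grip": 0}
    - {"dp": [-0.013, 0, 0], "rot": [0, 0, 0], "grip": 0}
    - {"dp": [-0.012, 0.004, 0], "rot": [0, 0, 0], "grip": 0}
    - {"dp": [-0.01, 0.008, 0], "rot": [0, 0, 0], "grip": 0}
    - {"dp": [-0.006, 0.011, 0], "rot": [0, 0, 0], "grip": 0}
    - {"dp": [-0.002, 0.012, 0], "rot": [0, 0, 0], "grip": 0}
    - {"dp": [0.002, 0.012, 0], "rot": [0, 0, 0], "grip": 0}
    - {"dp": [0.006, 0.011, 0], "rot": [0, 0, 0], "grip": 0}

```text
clock: 23.5
tcp_pos: [0.6456, -0.02, 0.1634]
orientation: [-2.223, 2.218, -0.017]
contact_force: [-1.7, -3.1, -0.2]
grip_width: 0.0169
```

```bash
python3 -c "
from h import *
dial(); p=get_obs()['tcp_pos'][:2]; print(C+[-.001,.036]-p)"
```

```text
dial ang -2.607 r 0.0373
pos [ 0.6456 -0.02    0.1634] rot [ 0.007  0.008 -0.002] d None F [-1.7 -3.1 -0.2] grip 0.0169 t 23.5
[0.03106415 0.01700926]
```

Request:
send_rows:
  motion:
    - {"dp": [0.007, 0.0085, 0], "rot": [0, 0, 0], "grip": 0}
    - {"dp": [0.009, 0.006, 0], "rot": [0, 0, 0], "grip": 0}
    - {"dp": [0.01, 0.002, 0], "rot": [0, 0, 0], "grip": 0}
    - {"dp": [0.002, 0, 0], "rot": [0, 0, 0], "grip": 0}
    - {"dp": [0, 0, 0], "rot": [0, 0, 0], "grip": 0}

```text
clock: 24.12
tcp_pos: [0.6738, -0.003, 0.1634]
orientation: [2.222, -2.217, 0.014]
contact_force: [-1.6, -1.2, 0.4]
grip_width: 0.0168
```

```bash
python3 -c "
from h import *
dial(); p=get_obs()['tcp_pos'][:2]; print(C+[-.001,.036]-p)
grab('wrist','blue')"
```

```text
dial ang -1.68 r 0.0362
pos [ 0.6738 -0.003   0.1634] rot [ 0.008  0.005 -0.002] d None F [-1.6 -1.2  0.4] grip 0.0168 t 24.125
[2.94945555e-03 1.66094853e-05]
```

View pics/blue.png

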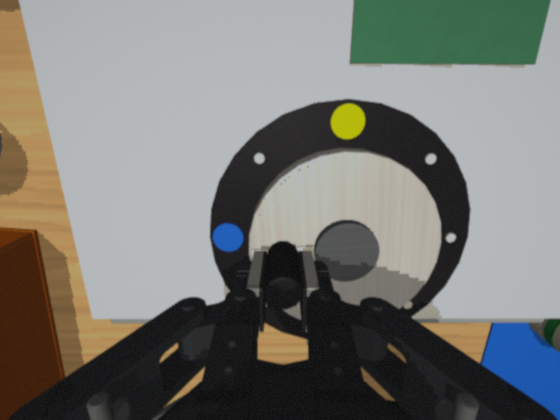

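Peg base points slightly short of blue (228,237); nudging 2.5 mm and dwelling.

Request:
send_rows:
  motion:
    - {"dp": [0.003, 0, 0], "rot": [0, 0, 0], "grip": 0}
    - {"dp": [0, 0, 0], "rot": [0, 0, 0], "grip": 0}
    - {"dp": [0, 0, 0], "rot": [0, 0, 0], "grip": 0}
    - {"dp": [0, 0, 0], "rot": [0, 0, 0], "grip": 0}
    - {"dp": [0, 0, 0], "rot": [0, 0, 0], "grip": 0}
    - {"dp": [0, 0, 0], "rot": [0, 0, 0], "grip": 0}
    - {"dp": [0, 0, 0], "rot": [0, 0, 0], "grip": 0}
    - {"dp": [0, 0, 0], "rot": [0, 0, 0], "grip": 0}
    - {"dp": [0, 0, 0], "rot": [0, 0, 0], "grip": 0}
    - {"dp": [0, 0, 0], "rot": [0, 0, 0], "grip": 0}

```text
clock: 25.42
tcp_pos: [0.6769, -0.0029, 0.1634]
orientation: [2.223, -2.218, 0.015]
contact_force: [-0.3, -1.0, -0.1]
grip_width: 0.0168
```

```bash
python3 -c "
from h import *
fix(-np.pi/2,[.5625,-.039,.079])"
```

```text
pos [ 0.6769 -0.0029  0.1634] rot [ 0.008  0.006 -0.002] d [-0.1144 -0.0361 -0.0844] F [-0.3 -1.  -0.1] grip 0.0168 t 25.425
```

Request:
send_rows:
  motion:
    - {"dp": [0, 0, 0], "rot": [0, 0, 0], "grip": 0.05}
    - {"dp": [0, 0, 0], "rot": [0, 0, 0], "grip": 0.05}
    - {"dp": [0, 0, 0.02], "rot": [0.008, 0.006, 0], "grip": 0.06}
    - {"dp": [0, 0, 0.03], "rot": [0, 0, 0], "grip": 0.06}
    - {"dp": [-0.02, -0.006, 0.01], "rot": [0, 0, 0], "grip": 0.06}
    - {"dp": [-0.03, -0.01, 0], "rot": [0, 0, 0], "grip": 0.06}
    - {"dp": [-0.03, -0.01, 0], "rot": [0, 0, 0], "grip": 0.06}
    - {"dp": [-0.02, -0.006, 0], "rot": [0, 0, 0], "grip": 0.06}
    - {"dp": [-0.01, 0, 0], "rot": [0, 0, 0], "grip": 0.06}
    - {"dp": [0, 0, 0], "rot": [0, 0, 0], "grip": 0.06}

```text
clock: 26.68
tcp_pos: [0.5667, -0.0318, 0.2275]
orientation: [-2.223, 2.209, -0.004]
contact_force: [-0.1, -0.2, -0.1]
grip_width: 0.0599
```

```bash
python3 -c "
from h import *
fix(-np.pi/2,[.561,-.039,.079])"
```

```text
pos [ 0.5667 -0.0318  0.2275] rot [-0.004  0.007 -0.006] d [-0.0057 -0.0072 -0.1485] F [-0.1 -0.2 -0.1] grip 0.0599 t 26.675
```

Request:
send_rows:
  motion:
    - {"dp": [-0.006, -0.007, -0.02], "rot": [-0.004, 0.007, -0.006], "grip": 0.06}
    - {"dp": [0, 0, -0.03], "rot": [0, 0, 0], "grip": 0.06}
    - {"dp": [0, 0, -0.03], "rot": [0, 0, 0], "grip": 0.06}
    - {"dp": [0, 0, -0.03], "rot": [0, 0, 0], "grip": 0.06}
    - {"dp": [0, 0, -0.02], "rot": [0, 0, 0], "grip": 0.06}
    - {"dp": [0, 0, 0], "rot": [0, 0, 0], "grip": 0.06}

```text
clock: 27.42
tcp_pos: [0.56, -0.0392, 0.0866]
orientation: [2.22, -2.218, -0.005]
contact_force: [-0.7, 0.6, 0.4]
grip_width: 0.0596
```

```bash
python3 -c "
from h import *
fix(-np.pi/2,[.561,-.039,.079])"
```

```text
pos [ 0.56   -0.0392  0.0866] rot [ 0.    -0.005 -0.   ] d [ 0.001   0.0002 -0.0076] F [-0.7  0.6  0.4] grip 0.0596 t 27.425
```

Close on the knob.

Request:
send_rows:
  motion:
    - {"dp": [0.001, 0, -0.009], "rot": [0, 0, 0], "grip": 0.06}
    - {"dp": [0, 0, 0], "rot": [0, 0, 0], "grip": 0.0}
    - {"dp": [0, 0, 0], "rot": [0, 0, 0], "grip": 0.0}
    - {"dp": [0, 0, 0], "rot": [0, 0, 0], "grip": 0.0}
    - {"dp": [0, 0, 0], "rot": [0, 0, 0], "grip": 0.0}
    - {"dp": [-0.005, 0, 0], "rot": [0, 0, 0], "grip": 0.0}
    - {"dp": [-0.015, 0, 0], "rot": [0, 0, 0], "grip": 0.0}
    - {"dp": [-0.02, 0, 0], "rot": [0, 0, 0], "grip": 0.0}

```text
clock: 28.42
tcp_pos: [0.5214, -0.0385, 0.0779]
orientation: [-2.222, 2.221, 0.002]
contact_force: [1.3, -0.0, -4.2]
grip_width: 0.0259
```

```bash
python3 -c "
from h import *
fix(-np.pi/2,[.421,-.039,.079])"
```

```text
pos [ 0.5214 -0.0385  0.0779] rot [-0.001 -0.001 -0.   ] d [-0.1004 -0.0005  0.0011] F [ 1.3 -0.  -4.2] grip 0.0259 t 28.425
```

Request:
send_rows:
  motion:
    - {"dp": [-0.02, 0, 0], "rot": [0, 0, 0], "grip": 0.0}
    - {"dp": [-0.02, 0, 0], "rot": [0, 0, 0], "grip": 0.0}
    - {"dp": [-0.02, 0, 0], "rot": [0, 0, 0], "grip": 0.0}
    - {"dp": [-0.015, 0, 0], "rot": [0, 0, 0], "grip": 0.0}
    - {"dp": [-0.008, 0, 0], "rot": [0, 0, 0], "grip": 0.0}
    - {"dp": [0, 0, 0], "rot": [0, 0, 0], "grip": 0.0}

```text
clock: 29.18
tcp_pos: [0.4292, -0.0383, 0.0779]
orientation: [2.221, -2.219, -0.004]
contact_force: [-0.9, 1.1, -4.7]
grip_width: 0.026
```

```bash
python3 -c "
from h import *
fix(-np.pi/2,[.425,-.039,.079])"
```

```text
pos [ 0.4292 -0.0383  0.0779] rot [-0.001 -0.003 -0.001] d [-0.0042 -0.0007  0.0011] F [-0.9  1.1 -4.7] grip 0.026 t 29.175
```

Request:
send_rows:
  motion:
    - {"dp": [-0.004, 0, 0], "rot": [0, 0, 0], "grip": 0.0}
    - {"dp": [0, 0, 0], "rot": [0, 0, 0], "grip": 0.0}
    - {"dp": [0, 0, 0], "rot": [0, 0, 0], "grip": 0.06}
    - {"dp": [0, 0, 0], "rot": [0, 0, 0], "grip": 0.06}
    - {"dp": [0, 0, 0.03], "rot": [0, 0, 0], "grip": 0.06}
    - {"dp": [0, 0, 0.05], "rot": [0, 0, 0], "grip": 0.08}
    - {"dp": [0, 0, 0.04], "rot": [0, 0, 0], "grip": 0.0854}
    - {"dp": [0, 0, 0.01], "rot": [0, 0, 0], "grip": 0.0854}

```text
clock: 30.18
tcp_pos: [0.4281, -0.0388, 0.2129]
orientation: [-2.222, 2.221, 0.0]
contact_force: [0.5, 0.6, -0.2]
grip_width: 0.0854
```

Run:
```python
from h import *
f=grab("top","t5")
G=((50,80,30),(85,255,255));Y=((22,120,60),(35,255,255))
for c in(G,Y):
    uv,s=cen(f,*c,(330,150,440,300)); print(uv,s,onz(f,*uv,.085))
im=f["img"][80:280,190:440]; im=cv2.resize(im,(750,600),interpolation=cv2.INTER_CUBIC);im=np.clip(im.astype(float)*1.5,0,255).astype(np.uint8);cv2.imwrite("pics/t5c.png",im[:,:,::-1])
fix(-np.pi/2,[.518,-.333,.2])
```

```text
[374.60248447 199.09937888] [365 190  20  20 322] [ 0.51811489 -0.33281796  0.085     ]
[403.88275862 245.07931034] [394 236  20  19 290] [ 0.38218784 -0.41769738  0.085     ]
pos [ 0.4281 -0.0388  0.213 ] rot [-0.  0. -0.] d [ 0.0899 -0.2942 -0.013 ] F [0.7 0.5 1.4] grip 0.0856 t 30.225
```

View pics/t5c.png

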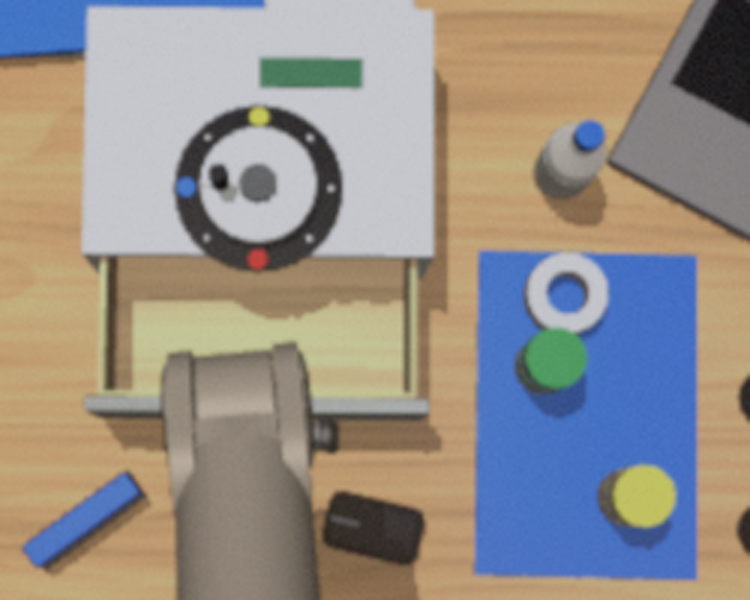

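The crop shows the drawer open, peg at blue, green tub at (556,358), yellow at (645,495), nothing disturbed. To the green tub.

Request:
send_rows:
  motion:
    - {"dp": [0.0125, -0.038, 0], "rot": [0, 0, 0], "grip": 0.0854}
    - {"dp": [0.0125, -0.038, 0], "rot": [0, 0, 0], "grip": 0.0854}
    - {"dp": [0.0125, -0.038, 0], "rot": [0, 0, 0], "grip": 0.0854}
    - {"dp": [0.0125, -0.038, 0], "rot": [0, 0, 0], "grip": 0.0854}
    - {"dp": [0.0125, -0.038, 0], "rot": [0, 0, 0], "grip": 0.0854}
    - {"dp": [0.0125, -0.038, 0], "rot": [0, 0, 0], "grip": 0.0854}
    - {"dp": [0.01, -0.038, 0], "rot": [0, 0, 0], "grip": 0.0854}
    - {"dp": [0.003, -0.015, 0], "rot": [0, 0, 0], "grip": 0.0854}
    - {"dp": [0, 0, 0], "rot": [0, 0, 0], "grip": 0.0854}

```text
clock: 31.35
tcp_pos: [0.5133, -0.3263, 0.2]
orientation: [2.221, -2.211, -0.022]
contact_force: [-0.6, 0.3, 0.1]
grip_width: 0.0856
```

```bash
python3 -c "
from h import *
fix(-np.pi/2,[.5175,-.333,.042])"
```

```text
pos [ 0.5133 -0.3263  0.2   ] rot [-0.005 -0.015 -0.005] d [ 0.0042 -0.0067 -0.158 ] F [-0.6  0.3  0.1] grip 0.0856 t 31.35
```

Request:
send_rows:
  motion:
    - {"dp": [0.004, -0.007, -0.02], "rot": [-0.005, -0.015, -0.005], "grip": 0.0854}
    - {"dp": [0, 0, -0.03], "rot": [0, 0, 0], "grip": 0.0854}
    - {"dp": [0, 0, -0.03], "rot": [0, 0, 0], "grip": 0.0854}
    - {"dp": [0, 0, -0.01], "rot": [0, 0, 0], "grip": 0.0854}

```text
clock: 31.85
tcp_pos: [0.5178, -0.3255, 0.1074]
orientation: [-2.227, 2.212, 0.004]
contact_force: [0.5, 0.1, 0.6]
grip_width: 0.0853
```

```bash
python3 -c "
from h import *
fix(-np.pi/2,[.5175,-.333,.042])"
```

```text
pos [ 0.5178 -0.3255  0.1074] rot [-0.003  0.    -0.007] d [-0.0003 -0.0075 -0.0654] F [0.5 0.1 0.6] grip 0.0853 t 31.85
```

Request:
send_rows:
  motion:
    - {"dp": [0, -0.009, 0], "rot": [0, 0, 0], "grip": 0.0854}
    - {"dp": [0, 0, -0.03], "rot": [0, 0, 0], "grip": 0.0854}
    - {"dp": [0, 0, -0.025], "rot": [0, 0, 0], "grip": 0.0854}
    - {"dp": [0, 0, 0], "rot": [0, 0, 0], "grip": 0.0854}
    - {"dp": [0, 0, 0], "rot": [0, 0, 0], "grip": 0.04}
    - {"dp": [0, 0, 0], "rot": [0, 0, 0], "grip": 0.04}
    - {"dp": [0, 0, 0], "rot": [0, 0, 0], "grip": 0.04}
    - {"dp": [0, 0, 0], "rot": [0, 0, 0], "grip": 0.04}
  grip_force: 30

```text
clock: 32.85
tcp_pos: [0.5227, -0.337, 0.0599]
orientation: [-2.226, 2.208, -0.014]
contact_force: [0.7, -0.4, -2.4]
grip_width: 0.059
```

```bash
python3 -c "
from h import *
fix(-np.pi/2,[.54,-.1,.2])"
```

```text
pos [ 0.5227 -0.337   0.0599] rot [ 0.002  0.011 -0.008] d [0.0173 0.237  0.1401] F [ 0.7 -0.4 -2.4] grip 0.059 t 32.85
```

Request:
send_rows:
  motion:
    - {"dp": [0, 0, 0], "rot": [0, 0, 0], "grip": 0.0854}
    - {"dp": [0, 0, 0], "rot": [0, 0, 0], "grip": 0.0854}
    - {"dp": [-0.005, 0.002, 0], "rot": [0.002, 0.011, -0.008], "grip": 0.0854}
    - {"dp": [0, 0, -0.018], "rot": [0, 0, 0], "grip": 0.0854}
    - {"dp": [0, 0, -0.005], "rot": [0, 0, 0], "grip": 0.0854}
    - {"dp": [0, 0, 0], "rot": [0, 0, 0], "grip": 0.04}
    - {"dp": [0, 0, 0], "rot": [0, 0, 0], "grip": 0.04}
    - {"dp": [0, 0, 0], "rot": [0, 0, 0], "grip": 0.04}
    - {"dp": [0, 0, 0], "rot": [0, 0, 0], "grip": 0.04}
  grip_force: 30

```text
clock: 33.98
tcp_pos: [0.5173, -0.3348, 0.0352]
orientation: [2.22, -2.221, -0.001]
contact_force: [-0.6, 0.2, -0.3]
grip_width: 0.0593
```

```bash
python3 -c "
from h import *
fix(-np.pi/2,[.535,-.1,.2])"
```

```text
pos [ 0.5173 -0.3348  0.0352] rot [ 0.    -0.001  0.   ] d [0.0177 0.2348 0.1648] F [-0.6  0.2 -0.3] grip 0.0593 t 33.975
```

Request:
send_rows:
  motion:
    - {"dp": [0, 0, 0.02], "rot": [0, 0, 0], "grip": 0.04}
    - {"dp": [0, 0, 0.04], "rot": [0, 0, 0], "grip": 0.04}
    - {"dp": [0, 0, 0.05], "rot": [0, 0, 0], "grip": 0.04}
    - {"dp": [0, 0, 0.04], "rot": [0, 0, 0], "grip": 0.04}
    - {"dp": [0, 0, 0], "rot": [0, 0, 0], "grip": 0.04}
    - {"dp": [0.004, 0.03, 0], "rot": [0, 0, 0], "grip": 0.04}
    - {"dp": [0.005, 0.04, 0], "rot": [0, 0, 0], "grip": 0.04}
    - {"dp": [0.005, 0.04, 0], "rot": [0, 0, 0], "grip": 0.04}
    - {"dp": [0.005, 0.04, 0], "rot": [0, 0, 0], "grip": 0.04}
    - {"dp": [0.005, 0.04, 0], "rot": [0, 0, 0], "grip": 0.04}
    - {"dp": [0, 0.02, 0], "rot": [0, 0, 0], "grip": 0.04}
    - {"dp": [0, 0.005, 0], "rot": [0, 0, 0], "grip": 0.04}
    - {"dp": [0, 0, 0], "rot": [0, 0, 0], "grip": 0.04}

```text
clock: 35.6
tcp_pos: [0.5364, -0.1139, 0.1953]
orientation: [2.216, -2.222, -0.0]
contact_force: [0.1, 0.0, -1.3]
grip_width: 0.0597
```

```bash
python3 -c "
from h import *
fix(-np.pi/2,[.545,-.105,.056])"
```

```text
pos [ 0.5364 -0.1139  0.1953] rot [ 0.002 -0.002  0.002] d [ 0.0086  0.0089 -0.1393] F [ 0.1  0.  -1.3] grip 0.0597 t 35.6
```

Request:
send_rows:
  motion:
    - {"dp": [0.009, 0.009, 0], "rot": [0, 0, 0], "grip": 0.04}
    - {"dp": [0, 0, -0.03], "rot": [0, 0, 0], "grip": 0.04}
    - {"dp": [0, 0, -0.03], "rot": [0, 0, 0], "grip": 0.04}
    - {"dp": [0, 0, -0.03], "rot": [0, 0, 0], "grip": 0.04}
    - {"dp": [0, 0, -0.01], "rot": [0, 0, 0], "grip": 0.04}
    - {"dp": [0, 0, 0], "rot": [0, 0, 0], "grip": 0.04}

```text
clock: 36.35
tcp_pos: [0.5496, -0.1087, 0.0938]
orientation: [2.209, -2.232, 0.007]
contact_force: [1.1, 0.4, -1.8]
grip_width: 0.0594
```

```bash
python3 -c "
from h import *
fix(-np.pi/2,[.545,-.105,.055])"
```

```text
pos [ 0.5496 -0.1087  0.0938] rot [0.004 0.002 0.01 ] d [-0.0046  0.0037 -0.0388] F [ 1.1  0.4 -1.8] grip 0.0594 t 36.35
```

Request:
send_rows:
  motion:
    - {"dp": [-0.004, 0.003, -0.015], "rot": [0.004, 0.002, 0.01], "grip": 0.04}
    - {"dp": [0, 0, -0.015], "rot": [0, 0, 0], "grip": 0.04}
    - {"dp": [0, 0, -0.006], "rot": [0, 0, 0], "grip": 0.04}
    - {"dp": [0, 0, 0], "rot": [0, 0, 0], "grip": 0.04}

```text
clock: 36.85
tcp_pos: [0.547, -0.1058, 0.0575]
orientation: [-2.219, 2.22, -0.004]
contact_force: [0.2, -0.6, -1.3]
grip_width: 0.0593
```

Request:
send_rows:
  motion:
    - {"dp": [0, 0, -0.006], "rot": [0, 0, 0], "grip": 0.04}
    - {"dp": [0, 0, -0.002], "rot": [0, 0, 0], "grip": 0.04}

```text
clock: 37.1
tcp_pos: [0.5517, -0.1059, 0.0534]
orientation: [-2.215, 2.216, -0.015]
contact_force: [-1.5, 0.6, 12.9]
grip_width: 0.0595
```

Request:
send_rows:
  motion:
    - {"dp": [0, 0, 0.001], "rot": [0, 0, 0], "grip": 0.0854}
    - {"dp": [0, 0, 0], "rot": [0, 0, 0], "grip": 0.0854}
    - {"dp": [0, 0, 0], "rot": [0, 0, 0], "grip": 0.0854}
    - {"dp": [0, 0, 0.02], "rot": [0, 0, 0], "grip": 0.0854}
    - {"dp": [0, 0, 0.04], "rot": [0, 0, 0], "grip": 0.0854}
    - {"dp": [0, 0, 0.05], "rot": [0, 0, 0], "grip": 0.0854}
    - {"dp": [0, 0, 0.03], "rot": [0, 0, 0], "grip": 0.0854}
    - {"dp": [-0.012, -0.03, 0], "rot": [0, 0, 0], "grip": 0.0854}
    - {"dp": [-0.02, -0.04, 0], "rot": [0, 0, 0], "grip": 0.0854}
    - {"dp": [-0.025, -0.045, 0], "rot": [0, 0, 0], "grip": 0.0854}
    - {"dp": [-0.025, -0.045, 0], "rot": [0, 0, 0], "grip": 0.0854}
    - {"dp": [-0.025, -0.045, 0], "rot": [0, 0, 0], "grip": 0.0854}
    - {"dp": [-0.025, -0.045, 0], "rot": [0, 0, 0], "grip": 0.0854}
    - {"dp": [-0.02, -0.03, 0], "rot": [0, 0, 0], "grip": 0.0854}
    - {"dp": [-0.005, -0.01, 0], "rot": [0, 0, 0], "grip": 0.0854}
    - {"dp": [0, 0, 0], "rot": [0, 0, 0], "grip": 0.0854}

```text
clock: 39.1
tcp_pos: [0.3875, -0.4018, 0.1979]
orientation: [-2.218, 2.212, -0.014]
contact_force: [0.8, 0.5, 0.4]
grip_width: 0.0853
```

```bash
python3 -c "
from h import *
f=grab('top','t6');w=grab('wrist','w6')
for c,r in((((50,80,30),(85,255,255)),(220,160,340,240)),(((22,120,60),(35,255,255)),(340,180,450,300))):
    try:
        uv,s=cen(f,*c,r); print(uv,s,onz(f,*uv,.088),onz(f,*uv,.107))
    except Exception as e: print('none')
uv,s=cen(w,(22,120,60),(35,255,255),(0,0,560,420)); print(uv,s,onz(w,*uv,.088))
fix(-np.pi/2,[.3815,-.4175,.04])"
```

```text
[298.45697329 186.0504451 ] [289 176  20  21 337] [ 0.55569854 -0.10630448  0.088     ] [ 0.5530528  -0.10594133  0.107     ]
[402.3220339  251.42372881] [396 248  14   7  59] [ 0.36351651 -0.41210386  0.088     ] [ 0.3634493  -0.40763778  0.107     ]
[301.47258338 207.41492369] [ 269  174   67   68 3538] [ 0.38626353 -0.41863693  0.088     ]
pos [ 0.3884 -0.4005  0.1979] rot [-0.001  0.013 -0.005] d [-0.0069 -0.017  -0.1579] F [ 0.5  0.  -0.1] grip 0.085 t 39.2
```

Request:
send_rows:
  motion:
    - {"dp": [-0.005, -0.0175, 0], "rot": [-0.001, 0.013, -0.005], "grip": 0.0854}
    - {"dp": [0, 0, -0.03], "rot": [0, 0, 0], "grip": 0.0854}
    - {"dp": [0, 0, -0.03], "rot": [0, 0, 0], "grip": 0.0854}
    - {"dp": [0, 0, -0.01], "rot": [0, 0, 0], "grip": 0.0854}
    - {"dp": [0, 0, 0], "rot": [0, 0, 0], "grip": 0.0854}

```text
clock: 39.83
tcp_pos: [0.3876, -0.4186, 0.1275]
orientation: [2.229, -2.212, 0.004]
contact_force: [1.1, 0.1, 0.2]
grip_width: 0.0855
```

```bash
python3 -c "
from h import *
fix(-np.pi/2,[.383,-.418,.037])"
```

```text
pos [ 0.3876 -0.4186  0.1275] rot [ 0.002  0.001 -0.008] d [-0.0046  0.0006 -0.0905] F [1.1 0.1 0.2] grip 0.0855 t 39.825
```

Request:
send_rows:
  motion:
    - {"dp": [-0.005, 0.001, -0.02], "rot": [0, 0, -0.008], "grip": 0.0854}
    - {"dp": [0, 0, -0.03], "rot": [0, 0, 0], "grip": 0.0854}
    - {"dp": [0, 0, -0.025], "rot": [0, 0, 0], "grip": 0.0854}
    - {"dp": [0, 0, -0.015], "rot": [0, 0, 0], "grip": 0.0854}
    - {"dp": [0, 0, 0], "rot": [0, 0, 0], "grip": 0.0854}

```text
clock: 40.45
tcp_pos: [0.3871, -0.4213, 0.0414]
orientation: [2.222, -2.22, 0.021]
contact_force: [0.0, -0.1, 0.4]
grip_width: 0.0853
```

```bash
python3 -c "
from h import *
fix(-np.pi/2,[.383,-.418,.037])"
```

```text
pos [ 0.3871 -0.4213  0.0414] rot [ 0.01   0.009 -0.001] d [-0.0041  0.0033 -0.0044] F [ 0.  -0.1  0.4] grip 0.0853 t 40.45
```

Request:
send_rows:
  motion:
    - {"dp": [-0.003, 0.003, -0.004], "rot": [0.01, 0.009, 0], "grip": 0.0854}
    - {"dp": [0, 0, 0], "rot": [0, 0, 0], "grip": 0.04}
    - {"dp": [0, 0, 0], "rot": [0, 0, 0], "grip": 0.04}
    - {"dp": [0, 0, 0], "rot": [0, 0, 0], "grip": 0.04}
    - {"dp": [0, 0, 0], "rot": [0, 0, 0], "grip": 0.04}
    - {"dp": [0, 0, 0], "rot": [0, 0, 0], "grip": 0.04}
  grip_force: 30

```text
clock: 41.2
tcp_pos: [0.3853, -0.4195, 0.04]
orientation: [-2.222, 2.221, -0.005]
contact_force: [-0.0, 0.4, -1.9]
grip_width: 0.0594
```

```bash
python3 -c "
from h import *
fix(-np.pi/2,[.55,.02,.2])"
```

```text
pos [ 0.3853 -0.4195  0.04  ] rot [ 0.002  0.002 -0.001] d [0.1647 0.4395 0.16  ] F [-0.   0.4 -1.9] grip 0.0594 t 41.2
```

Request:
send_rows:
  motion:
    - {"dp": [0, 0, 0.02], "rot": [0, 0, 0], "grip": 0.04}
    - {"dp": [0, 0, 0.04], "rot": [0, 0, 0], "grip": 0.04}
    - {"dp": [0, 0, 0.05], "rot": [0, 0, 0], "grip": 0.04}
    - {"dp": [0, 0, 0.035], "rot": [0, 0, 0], "grip": 0.04}
    - {"dp": [0.01, 0.025, 0], "rot": [0, 0, 0], "grip": 0.04}
    - {"dp": [0.0145, 0.038, 0], "rot": [0, 0, 0], "grip": 0.04}
    - {"dp": [0.0145, 0.038, 0], "rot": [0, 0, 0], "grip": 0.04}
    - {"dp": [0.0145, 0.038, 0], "rot": [0, 0, 0], "grip": 0.04}
    - {"dp": [0.0145, 0.038, 0], "rot": [0, 0, 0], "grip": 0.04}
    - {"dp": [0.0145, 0.038, 0], "rot": [0, 0, 0], "grip": 0.04}
    - {"dp": [0.0145, 0.038, 0], "rot": [0, 0, 0], "grip": 0.04}
    - {"dp": [0.0145, 0.038, 0], "rot": [0, 0, 0], "grip": 0.04}
    - {"dp": [0.0145, 0.038, 0], "rot": [0, 0, 0], "grip": 0.04}
    - {"dp": [0.0145, 0.038, 0], "rot": [0, 0, 0], "grip": 0.04}
    - {"dp": [0.0145, 0.038, 0], "rot": [0, 0, 0], "grip": 0.04}
    - {"dp": [0.005, 0.02, 0], "rot": [0, 0, 0], "grip": 0.04}
    - {"dp": [0, 0, 0], "rot": [0, 0, 0], "grip": 0.04}

```text
clock: 43.32
tcp_pos: [0.5443, 0.0202, 0.1886]
orientation: [2.218, -2.223, 0.002]
contact_force: [-0.1, -0.5, -1.6]
grip_width: 0.0591
```

```bash
python3 -c "
from h import *
fix(-np.pi/2,[.55,.02,.06])"
```

```text
pos [0.5443 0.0202 0.1886] rot [0.002 0.    0.002] d [ 0.0057 -0.0002 -0.1286] F [-0.1 -0.5 -1.6] grip 0.0591 t 43.325
```

Request:
send_rows:
  motion:
    - {"dp": [0.004, 0, 0], "rot": [0, 0, 0], "grip": 0.04}
    - {"dp": [0, 0, -0.03], "rot": [0, 0, 0], "grip": 0.04}
    - {"dp": [0, 0, -0.03], "rot": [0, 0, 0], "grip": 0.04}
    - {"dp": [0, 0, -0.03], "rot": [0, 0, 0], "grip": 0.04}
    - {"dp": [0, 0, -0.01], "rot": [0, 0, 0], "grip": 0.04}
    - {"dp": [0, 0, 0], "rot": [0, 0, 0], "grip": 0.04}

```text
clock: 44.08
tcp_pos: [0.5491, 0.0105, 0.0872]
orientation: [2.204, -2.235, 0.009]
contact_force: [-0.4, -0.2, -0.6]
grip_width: 0.0591
```

```bash
python3 -c "
from h import *
fix(-np.pi/2,[.55,.02,.06])"
```

```text
pos [0.5491 0.0105 0.0872] rot [0.006 0.002 0.014] d [ 0.0009  0.0095 -0.0272] F [-0.4 -0.2 -0.6] grip 0.0591 t 44.075
```

Request:
send_rows:
  motion:
    - {"dp": [0, 0.009, -0.01], "rot": [0.006, 0.002, 0.014], "grip": 0.04}
    - {"dp": [0, 0, -0.01], "rot": [0, 0, 0], "grip": 0.04}
    - {"dp": [0, 0, -0.007], "rot": [0, 0, 0], "grip": 0.04}
    - {"dp": [0, 0, -0.003], "rot": [0, 0, 0], "grip": 0.04}

```text
clock: 44.58
tcp_pos: [0.5519, 0.0202, 0.0586]
orientation: [-2.219, 2.217, -0.006]
contact_force: [-0.3, -1.2, 19.1]
grip_width: 0.0594
```

Contact. Release, rise, then to the knob (at about x = 0.428).

Request:
send_rows:
  motion:
    - {"dp": [0, 0, 0.001], "rot": [0, 0, 0], "grip": 0.0854}
    - {"dp": [0, 0, 0], "rot": [0, 0, 0], "grip": 0.0854}
    - {"dp": [0, 0, 0], "rot": [0, 0, 0], "grip": 0.0854}
    - {"dp": [0, 0, 0.02], "rot": [0, 0, 0], "grip": 0.0854}
    - {"dp": [0, 0, 0.04], "rot": [0, 0, 0], "grip": 0.0854}
    - {"dp": [0, 0, 0.05], "rot": [0, 0, 0], "grip": 0.0854}
    - {"dp": [0, 0, 0.02], "rot": [0, 0, 0], "grip": 0.0854}
    - {"dp": [-0.03, -0.015, 0], "rot": [0, 0, 0], "grip": 0.06}
    - {"dp": [-0.03, -0.015, 0], "rot": [0, 0, 0], "grip": 0.06}
    - {"dp": [-0.03, -0.015, 0], "rot": [0, 0, 0], "grip": 0.06}
    - {"dp": [-0.02, -0.01, 0], "rot": [0, 0, 0], "grip": 0.06}
    - {"dp": [0, 0, 0], "rot": [0, 0, 0], "grip": 0.06}

```text
clock: 46.08
tcp_pos: [0.4385, -0.0361, 0.1948]
orientation: [-2.217, 2.215, -0.009]
contact_force: [1.0, 0.2, -0.9]
grip_width: 0.06
```

```bash
python3 -c "
from h import *
w=grab('wrist','w7');grab('top','t7')
fix(-np.pi/2,[.4275,-.039,.078])"
```

```text
pos [ 0.4404 -0.035   0.1951] rot [-0.002  0.011 -0.003] d [-0.0129 -0.004  -0.1171] F [-0.3  0.9  0.2] grip 0.0597 t 46.175
```

View pics/w7.png

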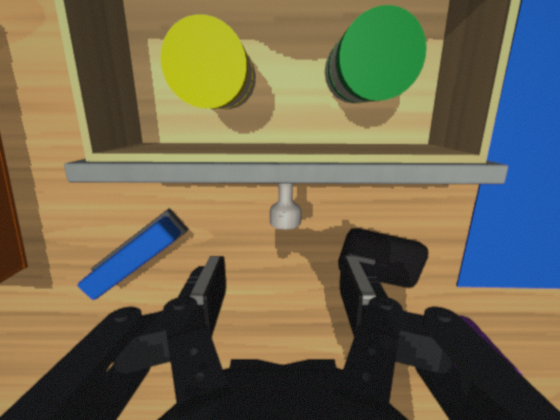

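Both tubs stand upright in the drawer; knob at (286,212). Gripping it.

Request:
send_rows:
  motion:
    - {"dp": [-0.012, -0.004, 0], "rot": [-0.002, 0.011, -0.003], "grip": 0.06}
    - {"dp": [0, 0, -0.03], "rot": [0, 0, 0], "grip": 0.06}
    - {"dp": [0, 0, -0.03], "rot": [0, 0, 0], "grip": 0.06}
    - {"dp": [0, 0, -0.02], "rot": [0, 0, 0], "grip": 0.06}
    - {"dp": [0, 0, 0], "rot": [0, 0, 0], "grip": 0.06}

```text
clock: 46.8
tcp_pos: [0.4296, -0.0377, 0.1136]
orientation: [-2.224, 2.219, 0.0]
contact_force: [-0.5, 0.5, 0.5]
grip_width: 0.0601
```

```bash
python3 -c "
from h import *
fix(-np.pi/2,[.4275,-.039,.078])"
```

```text
pos [ 0.4296 -0.0377  0.1136] rot [-0.    -0.    -0.002] d [-0.0021 -0.0013 -0.0356] F [-0.5  0.5  0.5] grip 0.0601 t 46.8
```

Request:
send_rows:
  motion:
    - {"dp": [-0.002, -0.001, -0.015], "rot": [0, 0, 0], "grip": 0.06}
    - {"dp": [0, 0, -0.015], "rot": [0, 0, 0], "grip": 0.06}
    - {"dp": [0, 0, -0.004], "rot": [0, 0, 0], "grip": 0.06}
    - {"dp": [0, 0, 0], "rot": [0, 0, 0], "grip": 0.0}
    - {"dp": [0, 0, 0], "rot": [0, 0, 0], "grip": 0.0}
    - {"dp": [0, 0, 0], "rot": [0, 0, 0], "grip": 0.0}
    - {"dp": [0, 0, 0], "rot": [0, 0, 0], "grip": 0.0}
  grip_force: 40

```text
clock: 47.68
tcp_pos: [0.4304, -0.0383, 0.0812]
orientation: [-2.222, 2.216, -0.005]
contact_force: [0.1, 0.3, -5.5]
grip_width: 0.0262
```

```bash
python3 -c "
from h import *
fix(-np.pi/2,[.561,-.039,.078])"
```

```text
pos [ 0.4304 -0.0383  0.0812] rot [-0.     0.004 -0.003] d [ 0.1306 -0.0007 -0.0032] F [ 0.1  0.3 -5.5] grip 0.0262 t 47.675
```

Push shut gently.

Request:
send_rows:
  motion:
    - {"dp": [0.005, 0, 0], "rot": [0, 0, 0], "grip": 0.0}
    - {"dp": [0.01, 0, 0], "rot": [0, 0, 0], "grip": 0.0}
    - {"dp": [0.014, 0, 0], "rot": [0, 0, 0], "grip": 0.0}
    - {"dp": [0.014, 0, 0], "rot": [0, 0, 0], "grip": 0.0}
    - {"dp": [0.014, 0, 0], "rot": [0, 0, 0], "grip": 0.0}
    - {"dp": [0.014, 0, 0], "rot": [0, 0, 0], "grip": 0.0}
    - {"dp": [0.014, 0, 0], "rot": [0, 0, 0], "grip": 0.0}
    - {"dp": [0.014, 0, 0], "rot": [0, 0, 0], "grip": 0.0}
    - {"dp": [0.01, 0, 0], "rot": [0, 0, 0], "grip": 0.0}
    - {"dp": [0.006, 0, 0], "rot": [0, 0, 0], "grip": 0.0}

```text
clock: 48.92
tcp_pos: [0.5537, -0.0386, 0.0812]
orientation: [-2.222, 2.217, -0.004]
contact_force: [-1.1, -0.6, 0.8]
grip_width: 0.026
```

```bash
python3 -c "
from h import *
fix(-np.pi/2,[.561,-.039,.078])"
```

```text
pos [ 0.5537 -0.0386  0.0812] rot [ 0.     0.004 -0.002] d [ 0.0073 -0.0004 -0.0032] F [-1.1 -0.6  0.8] grip 0.026 t 48.925
```

Request:
send_rows:
  motion:
    - {"dp": [0.005, 0, 0], "rot": [0, 0, 0], "grip": 0.0}
    - {"dp": [0.004, 0, 0], "rot": [0, 0, 0], "grip": 0.0}
    - {"dp": [0.003, 0, 0], "rot": [0, 0, 0], "grip": 0.0}

```text
clock: 49.3
tcp_pos: [0.5622, -0.0387, 0.0811]
orientation: [2.221, -2.216, -0.005]
contact_force: [-15.5, 0.6, 15.9]
grip_width: 0.0261
```

Request:
send_rows:
  motion:
    - {"dp": [0.002, 0, 0], "rot": [0, 0, 0], "grip": 0.0}
    - {"dp": [0, 0, 0], "rot": [0, 0, 0], "grip": 0.06}
    - {"dp": [0, 0, 0], "rot": [0, 0, 0], "grip": 0.06}
    - {"dp": [0, 0, 0], "rot": [0, 0, 0], "grip": 0.06}
    - {"dp": [0, 0, 0.02], "rot": [0, 0, 0], "grip": 0.06}
    - {"dp": [0, 0, 0.04], "rot": [0, 0, 0], "grip": 0.06}
    - {"dp": [0, 0, 0.05], "rot": [0, 0, 0], "grip": 0.06}
    - {"dp": [0, 0, 0.04], "rot": [0, 0, 0], "grip": 0.06}
    - {"dp": [0, 0, 0], "rot": [0, 0, 0], "grip": 0.06}

```text
clock: 50.42
tcp_pos: [0.5632, -0.0382, 0.2359]
orientation: [2.221, -2.215, -0.006]
contact_force: [-0.2, 0.3, -0.3]
grip_width: 0.0599
```

```bash
python3 -c "
from h import *
f=grab('wrist','w8')
fix(-np.pi/2,[.677,-.003,.235])
print(proj(f,[.5977,-.039,.118]))"
```

```text
pos [ 0.5621 -0.0382  0.2341] rot [ 0.001 -0.009 -0.003] d [0.1149 0.0352 0.0009] F [-0.6 -0.2 -0.1] grip 0.06 t 50.475
[282.92855729 163.33830526]
```

View pics/w8.png

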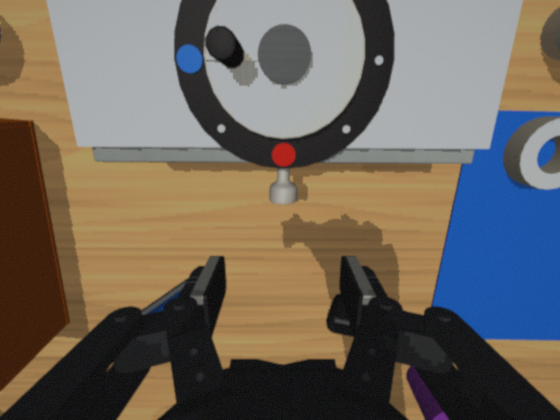

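Drawer front edge appears at row ~163, just where a shut one projects; peg base still at blue. To the peg.

Request:
send_rows:
  motion:
    - {"dp": [0.025, 0.008, 0], "rot": [0.001, -0.009, -0.003], "grip": 0.06}
    - {"dp": [0.03, 0.009, 0.003], "rot": [0, 0, 0], "grip": 0.06}
    - {"dp": [0.03, 0.009, 0.003], "rot": [0, 0, 0], "grip": 0.06}
    - {"dp": [0.02, 0.006, 0], "rot": [0, 0, 0], "grip": 0.06}
    - {"dp": [0, 0, 0], "rot": [0, 0, 0], "grip": 0.06}

```text
clock: 51.1
tcp_pos: [0.6661, -0.006, 0.2318]
orientation: [2.214, -2.216, -0.012]
contact_force: [0.2, 0.5, -0.4]
grip_width: 0.0601
```

```bash
python3 -c "
from h import *
fix(-np.pi/2,[.677,-.003,.163])"
```

```text
pos [ 0.6661 -0.006   0.2318] rot [ 0.    -0.012  0.001] d [ 0.0109  0.003  -0.0688] F [ 0.2  0.5 -0.4] grip 0.0601 t 51.1
```

Request:
send_rows:
  motion:
    - {"dp": [0.011, 0.003, 0], "rot": [0, -0.012, 0], "grip": 0.06}
    - {"dp": [0, 0, -0.02], "rot": [0, 0, 0], "grip": 0.06}
    - {"dp": [0, 0, -0.01], "rot": [0, 0, 0], "grip": 0.06}
    - {"dp": [0, 0, 0], "rot": [0, 0, 0], "grip": 0.06}

```text
clock: 51.6
tcp_pos: [0.6745, -0.0041, 0.1968]
orientation: [2.217, -2.22, -0.003]
contact_force: [-0.3, 0.3, 0.3]
grip_width: 0.06
```

```bash
python3 -c "
from h import *
fix(-np.pi/2,[.677,-.003,.163])"
```

```text
pos [ 0.6745 -0.0041  0.1968] rot [ 0.002 -0.004  0.002] d [ 0.0025  0.0011 -0.0338] F [-0.3  0.3  0.3] grip 0.06 t 51.6
```

Request:
send_rows:
  motion:
    - {"dp": [0.0025, 0.001, -0.015], "rot": [0, 0, 0], "grip": 0.06}
    - {"dp": [0, 0, -0.015], "rot": [0, 0, 0], "grip": 0.06}
    - {"dp": [0, 0, -0.003], "rot": [0, 0, 0], "grip": 0.06}
    - {"dp": [0, 0, 0], "rot": [0, 0, 0], "grip": 0.0}
    - {"dp": [0, 0, 0], "rot": [0, 0, 0], "grip": 0.0}
    - {"dp": [0, 0, 0], "rot": [0, 0, 0], "grip": 0.0}
    - {"dp": [0, 0, 0], "rot": [0, 0, 0], "grip": 0.0}
    - {"dp": [0, 0, 0], "rot": [0, 0, 0], "grip": 0.0}

```text
clock: 52.6
tcp_pos: [0.6772, -0.003, 0.1621]
orientation: [2.217, -2.221, -0.002]
contact_force: [0.6, 0.5, -1.7]
grip_width: 0.0167
```

```bash
python3 -c "
from h import *
dial(); arc(-np.pi/2,.35,9)"
```

```text
dial ang -1.585 r 0.036
pos [ 0.6772 -0.003   0.1621] rot [ 0.001 -0.003  0.002] d None F [ 0.6  0.5 -1.7] grip 0.0167 t 52.6
{"dp": [0.012, -0.002, 0], "rot": [0, 0, 0], "grip": 0}, {"dp": [0.011, -0.006, 0], "rot": [0, 0, 0], "grip": 0}, {"dp": [0.008, -0.010, 0], "rot": [0, 0, 0], "grip": 0}, {"dp": [0.004, -0.012, 0], "rot": [0, 0, 0], "grip": 0}, {"dp": [-0.000, -0.013, 0], "rot": [0, 0, 0], "grip": 0}, {"dp": [-0.004, -0.012, 0], "rot": [0, 0, 0], "grip": 0}, {"dp": [-0.008, -0.010, 0], "rot": [0, 0, 0], "grip": 0}, {"dp": [-0.011, -0.006, 0], "rot": [0, 0, 0], "grip": 0}, {"dp": [-0.012, -0.002, 0], "rot": [0, 0, 0], "grip": 0}
```

Request:
send_rows:
  motion:
    - {"dp": [0.012, -0.002, 0], "rot": [0, 0, 0], "grip": 0}
    - {"dp": [0.011, -0.006, 0], "rot": [0, 0, 0], "grip": 0}
    - {"dp": [0.008, -0.01, 0], "rot": [0, 0, 0], "grip": 0}
    - {"dp": [0.004, -0.012, 0], "rot": [0, 0, 0], "grip": 0}
    - {"dp": [0, -0.013, 0], "rot": [0, 0, 0], "grip": 0}
    - {"dp": [-0.004, -0.012, 0], "rot": [0, 0, 0], "grip": 0}
    - {"dp": [-0.008, -0.01, 0], "rot": [0, 0, 0], "grip": 0}
    - {"dp": [-0.011, -0.006, 0], "rot": [0, 0, 0], "grip": 0}
    - {"dp": [-0.008, -0.001, 0], "rot": [0, 0, 0], "grip": 0}
    - {"dp": [0, 0, 0], "rot": [0, 0, 0], "grip": 0}

```text
clock: 53.85
tcp_pos: [0.6829, -0.0745, 0.1621]
orientation: [-2.222, 2.22, 0.014]
contact_force: [-1.9, 3.2, -0.0]
grip_width: 0.017
```

```bash
python3 -c "
from h import *
dial()"
```

```text
dial ang 1.424 r 0.0359
pos [ 0.6829 -0.0745  0.1621] rot [-0.007 -0.006 -0.001] d None F [-1.9  3.2 -0. ] grip 0.017 t 53.85
```

Finish the half turn, release, rise, back off.

Request:
send_rows:
  motion:
    - {"dp": [-0.006, 0, 0], "rot": [0, 0, 0], "grip": 0}
    - {"dp": [0, 0, 0], "rot": [0, 0, 0], "grip": 0}
    - {"dp": [0, 0, 0], "rot": [0, 0, 0], "grip": 0.05}
    - {"dp": [0, 0, 0], "rot": [0, 0, 0], "grip": 0.06}
    - {"dp": [0, 0, 0], "rot": [0, 0, 0], "grip": 0.06}
    - {"dp": [0, 0, 0.02], "rot": [0, 0, 0], "grip": 0.06}
    - {"dp": [0, 0, 0.04], "rot": [0, 0, 0], "grip": 0.06}
    - {"dp": [0, 0, 0.05], "rot": [0, 0, 0], "grip": 0.06}
    - {"dp": [-0.03, 0, 0.02], "rot": [0, 0, 0], "grip": 0.06}
    - {"dp": [-0.04, 0, 0], "rot": [0, 0, 0], "grip": 0.06}
    - {"dp": [-0.04, 0, 0], "rot": [0, 0, 0], "grip": 0.06}
    - {"dp": [-0.03, 0, 0], "rot": [0, 0, 0], "grip": 0.06}
    - {"dp": [0, 0, 0], "rot": [0, 0, 0], "grip": 0.06}

```text
clock: 55.48
tcp_pos: [0.5359, -0.0759, 0.3093]
orientation: [-2.215, 2.215, -0.007]
contact_force: [1.3, 0.3, -0.3]
grip_width: 0.0602
```

```bash
python3 -c "
from h import *
t=grab('top','t9');w=grab('wrist','w9');s=grab('side','s9')
c=np.zeros((600,800,3),np.uint8)
c[:300,:400]=cv2.resize(t['img'],(400,300));c[:300,400:]=cv2.resize(w['img'],(400,300));c[300:,:400]=cv2.resize(s['img'],(400,300))
c[300:,400:]=cv2.resize(t['img'][140:275,90:270],(400,300),interpolation=cv2.INTER_CUBIC)
cv2.imwrite('pics/fin.png',c[:,:,::-1]); fix(-np.pi/2)"
```

```text
pos [ 0.5381 -0.0756  0.3084] rot [-0.004  0.01  -0.001] d None F [ 0.2 -0.4 -0.3] grip 0.06 t 55.625
```

View pics/fin.png

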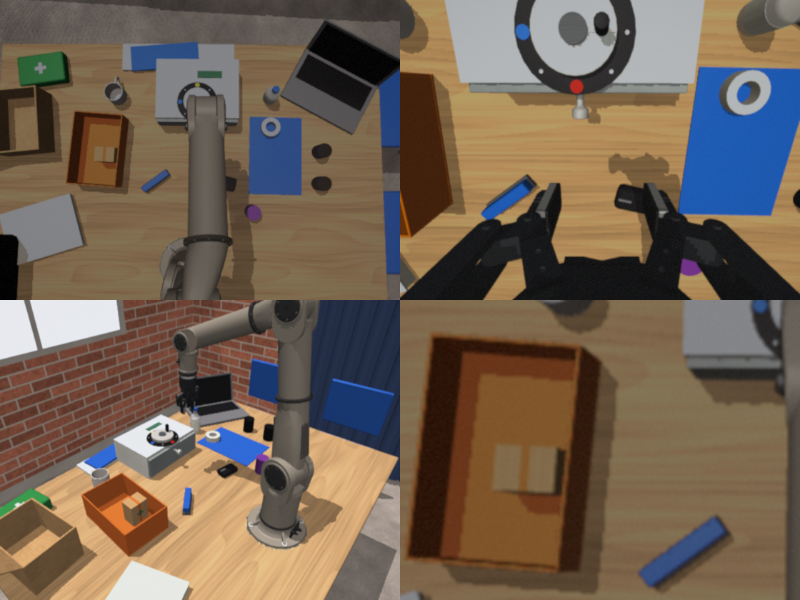

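Final check: the drawer is shut, the peg is opposite blue, and the carton stands upright in the crate with a ~80 x 60 mm top face. The other objects are unmoved. Handing in.

```bash
python3 -c "
from h import *
print(hand_in())"
```

```text
the job is handed in; nothing more can be done
None
```

The job is done in the order asked and handed in at about 56 s of the 210 s; the hand-in gave no verdict.

- **Carton:** only carton0 was present. It stands upright in the orange crate, with a top face of about 80 x 60 mm in the last top view. I did not check whether it shifted after I set it down.
- **Combination:** I dialled clockwise to the second red, anticlockwise to the second yellow, then clockwise to blue, stopping over a second at each. From the hand position, each stop was within about 0.03 rad of its mark. A wrist picture also confirmed red. The picture at blue was taken just before the last 3 mm nudge.
- **Drawer and tubs:** I opened the drawer about 13 cm, judged from hand travel and a top view. The green and yellow tubs, the only ones present, were seen standing upright in it before I shut it.
- **Shutting and locking:** I pushed the drawer until it stopped at about 15 N. Its front edge then sat where a shut drawer should be. After that I turned the dial half a turn clockwise, and the peg now sits opposite blue.

**What disagreed:**
- My first assumed height for the dial ring was wrong: 148 mm against a measured 134 mm. I corrected it before dialling.
- My first grip on the green tub was too high, so I re-gripped it lower before lifting.

In the last pictures the other objects looked undisturbed, and the gripper was clear of everything.

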